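# Empty a deburring barrel and screw its cap back on

### The job

The small steel deburring barrel on the bench holds three nuts. Unscrew its cap and take it off, crank the barrel over until all three nuts have dropped into the tray under it, then crank the barrel back upright against its stop and screw the cap fully home on it again. Do not disturb the other things on the bench.

Things in the scene. Friction and masses are not known exactly. Their poses are not given: they have to be found in the camera images.
- barrel_pivot (a point): Point on the barrel's tilting axis, 130 mm above the worktop, mid-way between the two fixed dark steel cheeks (at x = -67 and +67 mm, tops 150 mm above the worktop) of a 150 x 230 mm base plate. Axes are the stand's: x along the tilting axis (the crank is on the -x side, facing the robot), y towards the tray's long end, z up.
- barrel (a joint): Tilt of the barrel in rad: 0 = upright, mouth up, against its stop; grows to 2.6 at the other stop as the mouth tips towards the stand's +y and down over the tray. Stiff bearing (about 10 N at the crank handle): it stays where it is left.
- barrel_mouth (a point): Centre of the barrel's mouth on its rim plane, 55 mm from the pivot; z points out of the mouth, x along the tilting axis. The barrel is a plain steel pot, 52 mm outside and 44 mm inside diameter, 100 mm long, with a coarse two-start right-hand thread outside the mouth (63 mm over the thread, 18 mm rise a turn).
- cap_ready (a point): Point on the barrel's axis 31 mm above the mouth: about where the cap's grip point is when the cap rests unscrewed on the thread. To close, stand the cap here straight and centred (2 mm play), bar about 2.8 rad counter-clockwise from home (half a turn more or less is the same), let it sink about 1 to 2 mm, then turn clockwise, sinking 2.9 mm per rad, until tight on the rim.
- crank_handle (a point): Middle of the crank's round wooden handle (13 mm thick, 50 mm long, along the stand's x), 113 mm to -x of the pivot, 70 mm from the axis. It goes round with the barrel: at joint value q it is at y = 70 sin(q-1.3), z = 70 cos(q-1.3) mm from the pivot. It can be pinched from above and led along this arc; it turns between the fingers.
- cap_grip (a point): Middle of the grip bar (46 mm along its x, 16 thick, 34 high) on the loose 76 mm steel screw cap, 0.15 kg. The bar stands on the top plate, 17 mm below; the skirt's lower edge is 44 mm below. Fully home: this point 22 mm above the mouth, bar along the stand's x. It comes free after 2.5 rad counter-clockwise seen from above, rising 2.9 mm per rad; best in two grasps.
- tray_in (a point): Centre of the inner floor of the fixed steel tray on the base plate: 112 x 210 mm inside, walls 33 mm above this floor; axes as the stand, long side along y. It lies 45 mm to +y of the pivot and reaches under the barrel.
- nut_a_centre (a point): Centre of one of three equal rusty hex nuts, 24 x 27 x 13 mm, loose in the barrel at the start.
- nut_b_centre (a point): Centre of one of three equal rusty hex nuts, 24 x 27 x 13 mm, loose in the barrel at the start.
- nut_c_centre (a point): Centre of one of three equal rusty hex nuts, 24 x 27 x 13 mm, loose in the barrel at the start.
- vee_block: Bystander: steel vee block, 55 x 60 x 45 mm; origin under its centre.
- tape_measure: Bystander: tape measure, 34 x 74 x 64 mm; origin under its centre.
- screwdriver: Bystander: screwdriver, 197 mm long; origin under its centre.
Mind the look-alikes: they are no part of the job. Leave any purple look-alike of the part that bears cap_grip alone.

How it is judged:
By the outcome, as a careful person would: the job done as asked, in the order asked, and still so for the second after the job is handed in, with the robot touching nothing.
It also fails if it takes over 72 s, if anything falls off the work surface, if the arm or the gripper's body presses on something with over 40 N, if the wrist force passes 120 N, or if a joint passes its speed limit or range.

### The arm

A 6-joint arm with a two-finger parallel gripper is mounted at the origin on a cart in front of the work surface, level with it; the furniture and walls round the work are solid. World frame = base frame: x ahead of the robot, y to its left, z up, the work surface at z = 0. Lengths are in m, angles in rad, forces in N, time in s.
With the tool pointing down it reaches from about 0.275 to 0.775 m from the base axis. Payload 14.6 kg.
Tool frame: the origin (TCP) lies midway between the tips of the shut fingers; the grasp point (between the pads) lies 19 mm behind it; z points along the fingers, y is the line along which they close (so a half turn about z gives the same grasp; the last joint's range is limited). The gripper opens to 85 mm and grips with 20 to 120 N. Pads are 22 mm wide; open, the fingers measure 114 mm over their backs; the gripper's body (76 mm by 85 mm) begins 54 mm behind the grasp point. The pads swing forward as they close: fully open they stand 13 mm farther back than shut.
Start: joints at [-1.457, 0.263, -0.048, 1.259, 0, 1.415], TCP at [0.139, -0.506, 0.231] pointing down, gripper open.
Joint ranges: [-2.65, 2.65], [-0.89, 1.7], [-1.18, 1.37], [-2.13, 2.11], [-1.35, 1.29], [-3.14, 3.14]. Speed limits (rad/s): [1.89, 1.89, 2.57, 2.79, 3.14, 3.14].

### API

Orientations are given as a unit quaternion [w, x, y, z].
In Python, from bench import * gives the robot as it stands.
- The arm moves only by the tool carry_out, never from a script. Its argument "increments" is a list of rows, each an object of numbers: "dx", "dy", "dz": the shift along the world's x, y, z in mm; "rx", "ry", "rz": the turn, a rotation vector about the world's x, y, z in rad. A call has 1 to 20 rows; each row shifts and turns the commanded pose from where the row before left it; what a row does not reach is not made up. A row lasts 1/10 s, in which the tool goes at most 50 mm and 8.59 degrees, less where a joint would pass 70% of its speed; a pose out of reach is approached as far as the arm can. A call is refused whole if a number of a shift passes 50 or a number of a turn 0.15, either way. A call with a gripper value outside its range is refused whole. "gripper" is the closure, from 0 (fully open) to 1 (shut), set as the call begins (left out, the last holds). The fingers move at their own pace and stop on an object; "squeeze" is the grip in N (left out, the last holds). Time passes only in rows, so rows that do not move let the fingers close. It gives the time, the measured TCP pose, the force, the opening and the grip force at its end, in the units of the state.
- sense(): the state, without advancing time (a new reading comes with each control period).
- get_image(name): name is "side" or "top"; returns the picture (384x512x3 uint8, red, green, blue); there is no depth.
- camera_info(name): a dict with "mtx" (3x3 intrinsics, pixels), "D" ([k1, k2, p1, p2, k3] as OpenCV has them; the pictures are not rectified), "T" (4x4, takes a point from camera to world coordinates). Camera axes: x right, y up, looking along -z (the intrinsics and any distortion apply to the point x, -y, -z); pixel columns grow to the right and rows downward; lengths in m; the calibration is good to about 2 mm. A picture is of the moment at which its call begins. camera_info takes no time and is no camera call.
- sign_off(): hands the job in; it is judged then, once.
Trained networks look in the newest picture that a camera, given by its name, has taken for a name from the list of things; names that differ only in an ending like _2 or _b are one class to them, and where a whole thing is asked for, a point or a joint stands for the part that bears it (a point fixed in the world has none). Each returns a list of dicts, best first, with "conf" (0 to 1); they miss things now and then, are a little off and sometimes report something else, mostly with a low value. They report only what shows in the picture. A call takes as long as a camera call. They do not tell look-alikes from the thing itself.
- find_in(camera, query): "position" ([x, y, z] in m, in the coordinates of the camera as it stood for that picture, good to about 4 mm: the middle of the surface that is visible of it).
The state is a dict: "time_s": time; "q": joint angles; "dq": joint speeds; "tau": joint torques, N m; "position": TCP position; "ee_rot": TCP orientation; "force": force on the tool from outside, world axes, zero at the start; "ft_torque": the same for the moment, N m; "opening": finger opening in m; "finger_force": force on a finger pad.
Only numpy, scipy, OpenCV 4.12 (cv2) and the standard library are available. Lean on these libraries where they do the work, as an engineer would, in place of code of your own. Each camera call takes 0.05 s, during which the arm holds its last target. There are 200 camera calls.

## Working session

There is one attempt and no reset: what is moved stays moved. The work goes in short steps, Python scripts to look and compute and a tool call to move; the robot and the scene stay as the last step left them, time stands still between calls to the robot, and variables do not carry over. Pictures are saved under pics/ and viewed, at most 10 in all, crops included, and the job is handed in when it is done.

Besides the shell and the picture viewer there is one more tool, called after "Request:" as name(argument=value, ...) on one line, values as JSON. carry_out: Moves the arm, as the interface text tells. Its arguments: {"type":"object","properties":{"increments":{"type":"array"},"gripper":{"type":"number"},"squeeze":{"type":"number"}},"required":["increments"]}

```bash
mkdir -p pics
cat > h.py <<'E'
from bench import *
import numpy as np, cv2
def w(cam,p):
    T=np.array(camera_info(cam)["T"]); return (T@np.r_[p,1])[:3]
def proj(cam,P):
    c=camera_info(cam);T=np.linalg.inv(np.array(c["T"]));p=(T@np.r_[P,1])[:3]
    return cv2.projectPoints(np.array([[p[0],-p[1],-p[2]]]),np.zeros(3),np.zeros(3),np.array(c["mtx"]),np.array(c["D"]))[0].ravel()
def find(cam,q,n=3):
    for d in find_in(cam,q)[:n]:
        P=w(cam,d["position"]); print(cam,q,round(d["conf"],2),(P*1000).round(0),proj(cam,P).round(0))
def snap(cam,name):
    im=get_image(cam); cv2.imwrite("pics/"+name,np.ascontiguousarray(im[:,:,::-1])); return im
E
python3 - <<'E'
from h import *
a=snap("top","t0.png");b=snap("side","s0.png")
for c in("top","side"):
    print(c,np.array(camera_info(c)["T"]).round(2).tolist())
    for q in("cap_grip","crank_handle","tray_in","barrel"): find(c,q)
E
```

```text
top [[-0.04, 0.98, -0.21, 0.32], [-1.0, -0.04, 0.01, -0.04], [-0.0, 0.21, 0.98, 1.2], [0.0, 0.0, 0.0, 1.0]]
top cap_grip 0.91 [578.  88. 191.] [206. 182.]
top cap_grip 0.74 [740. 188.  23.] [183. 150.]
top crank_handle 0.6 [466. 336.  54.] [135. 229.]
top crank_handle 0.48 [511.  35. 140.] [226. 207.]
top tray_in 0.81 [561. 164.   9.] [191. 201.]
top barrel 0.79 [511.  37. 146.] [225. 207.]
side [[0.88, 0.24, -0.42, -0.05], [-0.48, 0.43, -0.76, -1.17], [-0.0, 0.87, 0.5, 0.91], [0.0, 0.0, 0.0, 1.0]]
side cap_grip 0.66 [739. 167.  29.] [273. 187.]
side crank_handle 0.79 [563.  63. 137.] [245. 185.]
side tray_in 0.62 [581. 115.  20.] [244. 205.]
side barrel 0.79 [564.  67. 138.] [245. 184.]
```

View pics/t0.png

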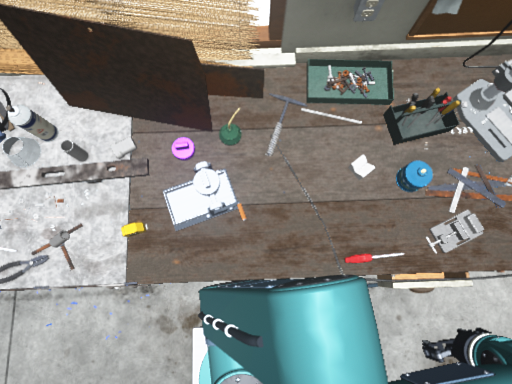

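View pics/s0.png

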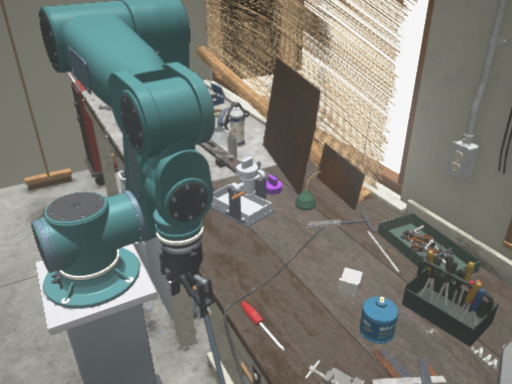

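The top picture shows the stand at about (200,195) with the cap at (206,180), the orange crank handle at (241,211), and the purple look-alike at (182,148). The tape measure is at (133,229). In the side picture the stand is at (243,195). I'll enlarge both views.

Run:
```python
from h import *
a=cv2.imread("pics/t0.png")[150:240,155:255];b=cv2.imread("pics/s0.png")[145:235,200:300]
c=np.hstack([cv2.resize(x,None,fx=4,fy=4,interpolation=cv2.INTER_CUBIC) for x in(a,b)])
cv2.imwrite("pics/c0.png",c)
```

```text
(no output)
```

View pics/c0.png

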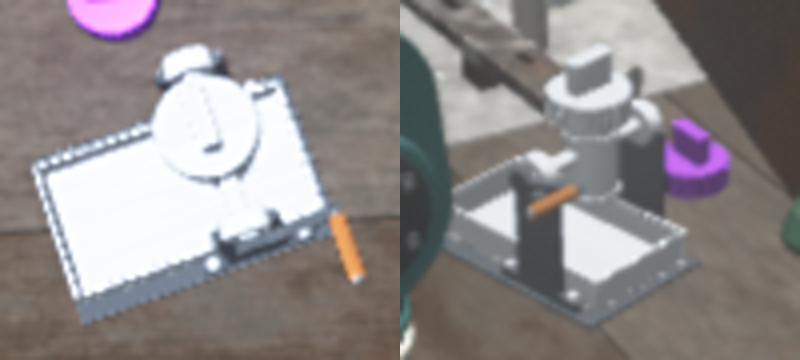

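```bash
cat > fit.py <<'E'
from h import *
from scipy.optimize import least_squares
h=lambda x:(x,-67.4,148.7)
C=[("top",h(-88),(335,212)),("top",h(-138),(358,279)),("side",h(-88),(176,188)),("side",h(-138),(133,212)),
("top",(0,0,190),(205,130)),("top",(23,0,224),(197,82)),("top",(-23,0,224),(212,148)),
("side",(-23,0,224),(170,70)),("side",(23,0,224),(210,48)),
("top",(58,152,43),(38,165)),("top",(58,-62,43),(284,82)),("top",(-75,160,4),(84,320)),
("side",(-58,-62,43),(192,285)),("side",(58,-62,43),(284,230))]
off={"top":(155,150),"side":(200,145)}
def W(p,s): 
    c,n=np.cos(p[2]),np.sin(p[2]); return np.array([p[0]+c*s[0]-n*s[1],p[1]+n*s[0]+c*s[1],s[2]])/1000
def r(p): return np.array([proj(c,W(p,s))-((np.array(u)-1.5)/4+off[c]) for c,s,u in C]).ravel()
if __name__=="__main__":
    s=least_squares(r,[580,90,.3],x_scale=[10,10,.1],loss="soft_l1")
    print(s.x.round(3)); print(r(s.x).reshape(-1,2).round(1).tolist())
    for n,q in(("crank",h(-113)),("cap",(0,0,207)),("mouth",(0,0,185))): print(n,(W(s.x,q)*1000).round(1))
    print({k:np.round(v,3) for k,v in sense().items() if k in("time_s","position","ee_rot","opening")})
E
python3 fit.py
```

```text
[5.82504e+02 8.63880e+01 3.01000e-01]
[[0.6, 1.0], [0.3, -0.2], [-0.8, 1.4], [-0.9, 0.9], [1.0, -1.3], [-1.1, 0.4], [0.2, -1.3], [0.1, -1.3], [-0.6, -0.0], [-0.4, -0.4], [-1.0, -0.4], [-0.0, 0.5], [0.9, -0.7], [0.2, 0.7]]
crank [494.6 -11.5 148.7]
cap [582.5  86.4 207. ]
mouth [582.5  86.4 185. ]
{'time_s': np.float64(0.5), 'position': array([ 0.139, -0.506,  0.231]), 'ee_rot': array([-0.   ,  0.991,  0.134,  0.   ]), 'opening': np.float64(0.086)}
```

Request:
carry_out(increments=[{"dx": 22, "dy": 29, "dz": 4, "rz": 0.15}, {"dx": 22, "dy": 29, "dz": 4, "rz": 0.15}, {"dx": 22, "dy": 29, "dz": 4, "rz": 0.15}, {"dx": 22, "dy": 29, "dz": 4, "rz": 0.15}, {"dx": 22, "dy": 29, "dz": 4, "rz": 0.15}, {"dx": 22, "dy": 29, "dz": 4, "rz": 0.15}, {"dx": 22, "dy": 29, "dz": 4, "rz": 0.15}, {"dx": 22, "dy": 29, "dz": 4, "rz": 0.15}, {"dx": 22, "dy": 29, "dz": 4, "rz": 0.15}, {"dx": 22, "dy": 29, "dz": 4, "rz": 0.15}, {"dx": 22, "dy": 29, "dz": 0, "rz": 0.15}, {"dx": 22, "dy": 29, "dz": 0, "rz": 0.15}, {"dx": 22, "dy": 29, "dz": 0, "rz": 0.15}, {"dx": 22, "dy": 29, "dz": 0, "rz": 0.15}, {"dx": 22, "dy": 29, "dz": 0, "rz": 0.15}, {"dx": 22, "dy": 29, "dz": 0, "rz": 0.15}, {"dx": 22, "dy": 29, "dz": 0, "rz": 0.15}, {"dx": 22, "dy": 29, "dz": 0, "rz": 0.15}, {"dx": 22, "dy": 29, "dz": 0, "rz": 0.15}, {"dx": 22, "dy": 29, "dz": 0, "rz": 0.15}], gripper=0.45, squeeze=60)

```text
validation failed for argument at $.in...
```

```bash
cat >> h.py <<'E'
def st():
    s=sense();R=cv2.Rodrigues(np.zeros(3))[0]
    w_,x,y,z=s["ee_rot"];from scipy.spatial.transform import Rotation as Ro
    R=Ro.from_quat([x,y,z,w_]).as_matrix()
    print("t",round(s["time_s"],2),"p",(np.array(s["position"])*1000).round(1),"yaw",np.arctan2(R[1,0],R[0,0]).round(3),"tilt",R[:2,2].round(3),"q",np.round(s["q"],2),"F",np.round(s["force"],1),"M",np.round(s["ft_torque"],2),"open",round(s["opening"]*1000,1),"ff",np.round(s["finger_force"],1))
E
python3 -c "
from h import *
st()
for p in((.56,-.11,0),(.56,-.15,0),(.62,-.1,0)):print(proj('top',p),proj('side',p))"
```

```text
t 0.5 p [ 139.4 -506.1  231.3] yaw 0.269 tilt [-0.  0.] q [-1.46  0.26 -0.05  1.26  0.    1.42] F [-0.2  0.3  0.7] M [-0.08  0.03 -0.03] open 85.5 ff 0.0
[271.10315768 198.39060629] [268.87966447 241.50296401]
[282.69588662 197.9387199 ] [274.84468976 247.7533005 ]
[267.37480973 181.61086764] [282.43885798 234.97372948]
```

Request:
carry_out(increments=[{"dx": 22, "dy": 29, "dz": 4, "rx": 0, "ry": 0, "rz": 0.149}, {"dx": 22, "dy": 29, "dz": 4, "rx": 0, "ry": 0, "rz": 0.149}], gripper=0.45, squeeze=60)

```text
time_s: 0.7
position: [0.1835, -0.4476, 0.239]
ee_rot: [-0.0, 0.96, 0.282, 0.0]
force: [0.3, 0.5, -0.0]
opening: 0.0589
finger_force: 0.0
```

Request:
carry_out(increments=[{"dx": 20, "dy": 26.7, "dz": 3, "rx": 0, "ry": 0, "rz": 0.144}, {"dx": 20, "dy": 26.7, "dz": 3, "rx": 0, "ry": 0, "rz": 0.144}, {"dx": 20, "dy": 26.7, "dz": 3, "rx": 0, "ry": 0, "rz": 0.144}, {"dx": 20, "dy": 26.7, "dz": 3, "rx": 0, "ry": 0, "rz": 0.144}, {"dx": 20, "dy": 26.7, "dz": 3, "rx": 0, "ry": 0, "rz": 0.144}, {"dx": 20, "dy": 26.7, "dz": 3, "rx": 0, "ry": 0, "rz": 0.144}, {"dx": 20, "dy": 26.7, "dz": 3, "rx": 0, "ry": 0, "rz": 0.144}, {"dx": 20, "dy": 26.7, "dz": 3, "rx": 0, "ry": 0, "rz": 0.144}, {"dx": 20, "dy": 26.7, "dz": 0, "rx": 0, "ry": 0, "rz": 0.144}, {"dx": 20, "dy": 26.7, "dz": 0, "rx": 0, "ry": 0, "rz": 0.144}, {"dx": 20, "dy": 26.7, "dz": 0, "rx": 0, "ry": 0, "rz": 0.144}, {"dx": 20, "dy": 26.7, "dz": 0, "rx": 0, "ry": 0, "rz": 0.144}, {"dx": 20, "dy": 26.7, "dz": 0, "rx": 0, "ry": 0, "rz": 0.144}, {"dx": 20, "dy": 26.7, "dz": 0, "rx": 0, "ry": 0, "rz": 0.144}, {"dx": 20, "dy": 26.7, "dz": 0, "rx": 0, "ry": 0, "rz": 0.144}, {"dx": 20, "dy": 26.7, "dz": 0, "rx": 0, "ry": 0, "rz": 0.144}, {"dx": 20, "dy": 26.7, "dz": 0, "rx": 0, "ry": 0, "rz": 0.144}, {"dx": 20, "dy": 26.7, "dz": 0, "rx": 0, "ry": 0, "rz": 0.144}, {"dx": 20, "dy": 26.7, "dz": 0, "rx": 0, "ry": 0, "rz": 0.144}, {"dx": 20, "dy": 26.7, "dz": 0, "rx": 0, "ry": 0, "rz": 0.144}])

```text
time_s: 2.7
position: [0.5841, 0.0872, 0.2632]
ee_rot: [0.0, -0.155, 0.988, -0.0]
force: [0.6, 0.2, 0.1]
opening: 0.0469
finger_force: 0.0
```

Run:
```python
from h import *
b=snap("side","s1.png");st()
for q in ("cap_grip","crank_handle"): find("side",q)
cv2.imwrite("pics/s1c.png",cv2.resize(cv2.imread("pics/s1.png")[115:235,180:300],None,fx=5,fy=5,interpolation=cv2.INTER_CUBIC))
```

```text
t 2.75 p [586.1  90.2 262.4] yaw -2.819 tilt [0.    0.001] q [ 0.01  0.38  0.21  1.4   0.   -0.31] F [-3.3  3.1 -3.9] M [0.12 0.14 0.05] open 47.2 ff 0.0
side cap_grip 0.61 [571.  74. 192.] [246. 169.]
side cap_grip 0.61 [742. 165.  30.] [274. 186.]
side crank_handle 0.7 [561.  63. 135.] [245. 185.]
```

View pics/s1c.png

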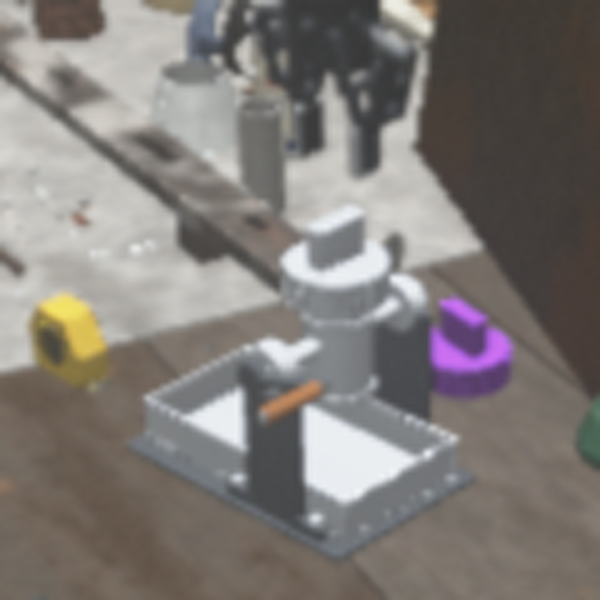

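The fingers straddle the grip bar: tips at about (310,150) and (365,175) in the crop, bar at (337,235). I'll descend and grasp it.

Request:
carry_out(increments=[{"dx": 0, "dy": 0, "dz": -17, "rx": 0, "ry": 0, "rz": 0}, {"dx": 0, "dy": 0, "dz": -17, "rx": 0, "ry": 0, "rz": 0}, {"dx": 0, "dy": 0, "dz": -17, "rx": 0, "ry": 0, "rz": 0}, {"dx": 0, "dy": 0, "dz": -11, "rx": 0, "ry": 0, "rz": 0}, {"dx": 0, "dy": 0, "dz": -6, "rx": 0, "ry": 0, "rz": 0}, {"dx": 0, "dy": 0, "dz": 0, "rx": 0, "ry": 0, "rz": 0}])

```text
time_s: 3.45
position: [0.5831, 0.0855, 0.195]
ee_rot: [-0.0, -0.152, 0.988, 0.0]
force: [1.0, 0.5, 0.2]
opening: 0.0468
finger_force: 0.0
```

Request:
carry_out(increments=[{"dx": 0, "dy": 0, "dz": 0, "rx": 0, "ry": 0, "rz": 0}, {"dx": 0, "dy": 0, "dz": 0, "rx": 0, "ry": 0, "rz": 0}, {"dx": 0, "dy": 0, "dz": 0, "rx": 0, "ry": 0, "rz": 0}, {"dx": 0, "dy": 0, "dz": 0, "rx": 0, "ry": 0, "rz": 0}, {"dx": 0, "dy": 0, "dz": 0, "rx": 0, "ry": 0, "rz": 0}], gripper=1, squeeze=60)

```text
time_s: 3.95
position: [0.5838, 0.0858, 0.196]
ee_rot: [0.001, -0.152, 0.988, -0.0]
force: [-0.2, -0.9, 5.8]
opening: 0.0151
finger_force: 59.7
```

```bash
python3 -c "
from h import *
st()"
```

```text
t 3.95 p [583.8  85.8 196. ] yaw -2.836 tilt [ 0.001 -0.   ] q [ 0.01  0.39  0.04  1.22 -0.   -0.3 ] F [-0.2 -0.9  5.8] M [-0.14  0.04 -0.07] open 15.1 ff 59.7
```

Request:
carry_out(increments=[{"dx": 0, "dy": 0, "dz": 0.4, "rx": 0, "ry": 0, "rz": 0.125}, {"dx": 0, "dy": 0, "dz": 0.4, "rx": 0, "ry": 0, "rz": 0.125}, {"dx": 0, "dy": 0, "dz": 0.4, "rx": 0, "ry": 0, "rz": 0.125}, {"dx": 0, "dy": 0, "dz": 0.4, "rx": 0, "ry": 0, "rz": 0.125}, {"dx": 0, "dy": 0, "dz": 0.4, "rx": 0, "ry": 0, "rz": 0.125}, {"dx": 0, "dy": 0, "dz": 0.4, "rx": 0, "ry": 0, "rz": 0.125}, {"dx": 0, "dy": 0, "dz": 0.4, "rx": 0, "ry": 0, "rz": 0.125}, {"dx": 0, "dy": 0, "dz": 0.4, "rx": 0, "ry": 0, "rz": 0.125}])

```text
time_s: 4.75
position: [0.5834, 0.0864, 0.1985]
ee_rot: [0.0, -0.609, 0.793, 0.0]
force: [-0.9, 3.2, 0.0]
opening: 0.015
finger_force: 58.8
```

```bash
python3 -c "
from h import *
st()"
```

```text
t 4.75 p [583.4  86.4 198.5] yaw -1.831 tilt [-0.     0.001] q [ 0.01  0.39  0.05  1.23  0.   -1.3 ] F [-0.9  3.2  0. ] M [ 0.7   0.11 -0.08] open 15.0 ff 58.8
```

Request:
carry_out(increments=[{"dx": 0, "dy": 0, "dz": 0.4, "rx": 0, "ry": 0, "rz": 0.13}, {"dx": 0, "dy": 0, "dz": 0.4, "rx": 0, "ry": 0, "rz": 0.13}, {"dx": 0, "dy": 0, "dz": 0.4, "rx": 0, "ry": 0, "rz": 0.13}, {"dx": 0, "dy": 0, "dz": 0.4, "rx": 0, "ry": 0, "rz": 0.13}, {"dx": 0, "dy": 0, "dz": 0.4, "rx": 0, "ry": 0, "rz": 0.13}, {"dx": 0, "dy": 0, "dz": 0.4, "rx": 0, "ry": 0, "rz": 0.13}, {"dx": 0, "dy": 0, "dz": 0.4, "rx": 0, "ry": 0, "rz": 0.13}, {"dx": 0, "dy": 0, "dz": 0.4, "rx": 0, "ry": 0, "rz": 0.13}, {"dx": 0, "dy": 0, "dz": 0.4, "rx": 0, "ry": 0, "rz": 0.13}, {"dx": 0, "dy": 0, "dz": 0.4, "rx": 0, "ry": 0, "rz": 0.13}, {"dx": 0, "dy": 0, "dz": 0.4, "rx": 0, "ry": 0, "rz": 0.13}, {"dx": 0, "dy": 0, "dz": 0.4, "rx": 0, "ry": 0, "rz": 0.13}, {"dx": 0, "dy": 0, "dz": 0.4, "rx": 0, "ry": 0, "rz": 0.1}, {"dx": 0, "dy": 0, "dz": 1, "rx": 0, "ry": 0, "rz": 0}, {"dx": 0, "dy": 0, "dz": 1, "rx": 0, "ry": 0, "rz": 0}])

```text
time_s: 6.25
position: [0.5826, 0.0861, 0.2053]
ee_rot: [-0.0, 0.996, -0.09, -0.001]
force: [-5.2, 3.6, -4.3]
opening: 0.0152
finger_force: 58.6
```

```bash
python3 -c "
from h import *
st()"
```

```text
t 6.25 p [582.6  86.1 205.3] yaw -0.179 tilt [-0.002  0.   ] q [ 0.01  0.38  0.06  1.25  0.   -2.95] F [-5.2  3.6 -4.3] M [0.79 1.   0.02] open 15.2 ff 58.6
```

Only a few newtons, so the cap appears to be free. I'll lift it and check the forces.

Request:
carry_out(increments=[{"dx": 0, "dy": 0, "dz": 3, "rx": 0, "ry": 0, "rz": 0}, {"dx": 0, "dy": 0, "dz": 3, "rx": 0, "ry": 0, "rz": 0}, {"dx": 0, "dy": 0, "dz": 5, "rx": 0, "ry": 0, "rz": 0}, {"dx": 0, "dy": 0, "dz": 5, "rx": 0, "ry": 0, "rz": 0}])

```text
time_s: 6.65
position: [0.5838, 0.0856, 0.2223]
ee_rot: [0.0, 0.996, -0.089, 0.0]
force: [-0.1, 0.5, -1.8]
opening: 0.015
finger_force: 58.8
```

```bash
python3 -c "
from h import *
st()"
```

```text
t 6.65 p [583.8  85.6 222.3] yaw -0.178 tilt [ 0.001 -0.   ] q [ 0.01  0.38  0.1   1.29 -0.   -2.96] F [-0.1  0.5 -1.8] M [ 0.   -0.06 -0.03] open 15.0 ff 58.8
```

Request:
carry_out(increments=[{"dx": 0, "dy": 0, "dz": 10, "rx": 0, "ry": 0, "rz": 0}, {"dx": 0, "dy": 0, "dz": 10, "rx": 0, "ry": 0, "rz": 0}, {"dx": 0, "dy": -5, "dz": 10, "rx": 0, "ry": 0, "rz": -0.1}, {"dx": -2, "dy": -25, "dz": 0, "rx": 0, "ry": 0, "rz": -0.14}, {"dx": -2, "dy": -30, "dz": 0, "rx": 0, "ry": 0, "rz": -0.14}, {"dx": -2, "dy": -30, "dz": 0, "rx": 0, "ry": 0, "rz": -0.14}, {"dx": -2, "dy": -30, "dz": 0, "rx": 0, "ry": 0, "rz": -0.14}, {"dx": -2, "dy": -30, "dz": 0, "rx": 0, "ry": 0, "rz": -0.14}, {"dx": -2, "dy": -30, "dz": -20, "rx": 0, "ry": 0, "rz": -0.14}, {"dx": -2, "dy": -20, "dz": -35, "rx": 0, "ry": 0, "rz": -0.14}, {"dx": 0, "dy": -5, "dz": -35, "rx": 0, "ry": 0, "rz": -0.12}, {"dx": 0, "dy": 0, "dz": -35, "rx": 0, "ry": 0, "rz": 0}, {"dx": 0, "dy": 0, "dz": -35, "rx": 0, "ry": 0, "rz": 0}, {"dx": 0, "dy": 0, "dz": -25, "rx": 0, "ry": 0, "rz": 0}, {"dx": 0, "dy": 0, "dz": -15, "rx": 0, "ry": 0, "rz": 0}, {"dx": 0, "dy": 0, "dz": -10, "rx": 0, "ry": 0, "rz": 0}, {"dx": 0, "dy": 0, "dz": -5, "rx": 0, "ry": 0, "rz": 0}, {"dx": 0, "dy": 0, "dz": 0, "rx": 0, "ry": 0, "rz": 0}])

```text
time_s: 8.45
position: [0.5696, -0.1192, 0.0369]
ee_rot: [-0.0, 0.772, -0.635, 0.0]
force: [0.7, -1.0, -1.2]
opening: 0.015
finger_force: 58.9
```

```bash
python3 -c "
from h import *
st()"
```

```text
t 8.45 p [ 569.6 -119.2   36.9] yaw -1.376 tilt [ 0. -0.] q [-0.35  0.48 -0.26  0.83 -0.   -2.11] F [ 0.7 -1.  -1.2] M [ 0.05  0.01 -0.  ] open 15.0 ff 58.9
```

Request:
carry_out(increments=[{"dx": 0, "dy": 0, "dz": -1.5, "rx": 0, "ry": 0, "rz": 0}, {"dx": 0, "dy": 0, "dz": -1.5, "rx": 0, "ry": 0, "rz": 0}, {"dx": 0, "dy": 0, "dz": -1, "rx": 0, "ry": 0, "rz": 0}, {"dx": 0, "dy": 0, "dz": 0, "rx": 0, "ry": 0, "rz": 0}])

```text
time_s: 8.85
position: [0.5698, -0.1193, 0.0334]
ee_rot: [-0.0, 0.772, -0.635, 0.001]
force: [-0.6, 0.6, 4.4]
opening: 0.0153
finger_force: 59.8
```

Request:
carry_out(increments=[{"dx": 0, "dy": 0, "dz": 0, "rx": 0, "ry": 0, "rz": 0}, {"dx": 0, "dy": 0, "dz": 0, "rx": 0, "ry": 0, "rz": 0}, {"dx": 0, "dy": 0, "dz": 0, "rx": 0, "ry": 0, "rz": 0}], gripper=0.5)

```text
time_s: 9.15
position: [0.5695, -0.1192, 0.0328]
ee_rot: [-0.0, 0.772, -0.635, 0.0]
force: [-0.4, 1.1, -0.6]
opening: 0.0425
finger_force: 0.0
```

```bash
python3 -c "
from h import *
st()"
```

```text
t 9.15 p [ 569.5 -119.2   32.8] yaw -1.376 tilt [ 0. -0.] q [-0.35  0.49 -0.27  0.82 -0.   -2.11] F [-0.4  1.1 -0.6] M [ 0.01 -0.   -0.01] open 42.5 ff 0.0
```

Request:
carry_out(increments=[{"dx": 0, "dy": 0, "dz": 35, "rx": 0, "ry": 0, "rz": 0}, {"dx": 0, "dy": 0, "dz": 45, "rx": 0, "ry": 0, "rz": -0.147}, {"dx": -5, "dy": 6, "dz": 45, "rx": 0, "ry": 0, "rz": -0.147}, {"dx": -10, "dy": 10, "dz": 40, "rx": 0, "ry": 0, "rz": -0.147}, {"dx": -15, "dy": 20, "dz": 12, "rx": 0, "ry": 0, "rz": -0.147}, {"dx": -15, "dy": 20, "dz": 0, "rx": 0, "ry": 0, "rz": -0.147}, {"dx": -15, "dy": 20, "dz": 0, "rx": 0, "ry": 0, "rz": -0.147}, {"dx": -10, "dy": 15, "dz": 0, "rx": 0, "ry": 0, "rz": -0.147}, {"dx": -10, "dy": 15, "dz": 0, "rx": 0, "ry": 0, "rz": -0.147}, {"dx": 0, "dy": 0, "dz": -10, "rx": 0, "ry": 0, "rz": -0.147}, {"dx": 0, "dy": 0, "dz": -20, "rx": 0, "ry": 0, "rz": -0.141}, {"dx": 0, "dy": 0, "dz": 0, "rx": 0, "ry": 0, "rz": 0}])

```text
time_s: 10.35
position: [0.4883, -0.0128, 0.1781]
ee_rot: [-0.001, -0.149, 0.989, 0.0]
force: [0.1, 1.0, -0.1]
opening: 0.0424
finger_force: 0.0
```

Run:
```python
from h import *
st();a=snap("side","s2.png");b=snap("top","t2.png")
k=lambda n,r,c,f:cv2.resize(cv2.imread(n)[r:r+100,c:c+100],None,fx=f,fy=f,interpolation=cv2.INTER_CUBIC)
cv2.imwrite("pics/c2.png",np.hstack([k("pics/s2.png",140,195,4),k("pics/t2.png",145,190,4)]))
```

```text
t 10.35 p [488.3 -12.8 178.1] yaw -2.843 tilt [-0.003  0.001] q [-0.19  0.23 -0.25  1.1  -0.   -0.49] F [ 0.1  1.  -0.1] M [-0.    0.    0.02] open 42.4 ff 0.0
```

View pics/c2.png

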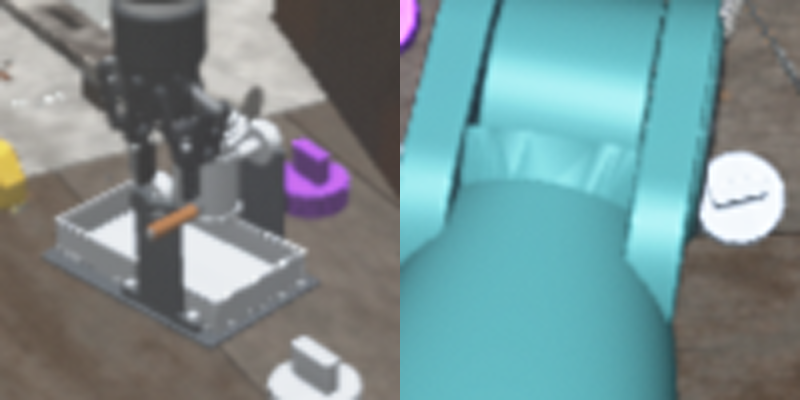

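The cap stands on the bench at crop (315,370). The fingers, at (145,185) and (190,180), are above the handle at (175,220). I'll descend and pinch it.

Request:
carry_out(increments=[{"dx": 0, "dy": 0, "dz": -16, "rx": 0, "ry": 0, "rz": 0}, {"dx": 0, "dy": 0, "dz": -16, "rx": 0, "ry": 0, "rz": 0}, {"dx": 0, "dy": 0, "dz": -12, "rx": 0, "ry": 0, "rz": 0}, {"dx": 0, "dy": 0, "dz": -4, "rx": 0, "ry": 0, "rz": 0}, {"dx": 0, "dy": 0, "dz": 0, "rx": 0, "ry": 0, "rz": 0}])

```text
time_s: 10.95
position: [0.4896, -0.0133, 0.132]
ee_rot: [0.0, -0.151, 0.989, -0.0]
force: [0.9, -0.2, 1.1]
opening: 0.0428
finger_force: 0.0
```

Request:
carry_out(increments=[{"dx": 0, "dy": 0, "dz": 0, "rx": 0, "ry": 0, "rz": 0}, {"dx": 0, "dy": 0, "dz": 0, "rx": 0, "ry": 0, "rz": 0}, {"dx": 0, "dy": 0, "dz": 0, "rx": 0, "ry": 0, "rz": 0}, {"dx": 0, "dy": 0, "dz": 0, "rx": 0, "ry": 0, "rz": 0}], gripper=1, squeeze=50)

```text
time_s: 11.35
position: [0.4898, -0.0131, 0.1325]
ee_rot: [0.001, -0.15, 0.989, -0.0]
force: [-1.6, 0.2, 5.4]
opening: 0.0116
finger_force: 48.6
```

Run:
```python
from h import *
st()
# arc rows: stand +y dir with yaw .301
c,n=np.cos(.301),np.sin(.301)
q=np.r_[0:2.6:27j]
y=70*np.sin(q-1.3);z=70*np.cos(q-1.3)
dy=np.diff(y);dz=np.diff(z)
for a,b in zip(dy,dz): print(round(-n*a,1),round(c*a,1),round(b,1))
```

```text
t 11.35 p [489.8 -13.1 132.5] yaw -2.84 tilt [ 0.001 -0.   ] q [-0.19  0.26 -0.34  0.98  0.   -0.5 ] F [-1.6  0.2  5.4] M [0.19 0.24 0.14] open 11.6 ff 48.6
-0.7 2.1 6.6
-0.8 2.7 6.4
-1.0 3.3 6.1
-1.2 3.9 5.7
-1.4 4.4 5.3
-1.5 4.9 4.8
-1.7 5.3 4.2
-1.8 5.7 3.7
-1.9 6.0 3.0
-1.9 6.3 2.4
-2.0 6.5 1.7
-2.1 6.6 1.0
-2.1 6.7 0.3
-2.1 6.7 -0.3
-2.1 6.6 -1.0
-2.0 6.5 -1.7
-1.9 6.3 -2.4
-1.9 6.0 -3.0
-1.8 5.7 -3.7
-1.7 5.3 -4.2
-1.5 4.9 -4.8
-1.4 4.4 -5.3
-1.2 3.9 -5.7
-1.0 3.3 -6.1
-0.8 2.7 -6.4
-0.7 2.1 -6.6
```

Request:
carry_out(increments=[{"dx": -0.7, "dy": 2.1, "dz": 6.6, "rx": 0, "ry": 0, "rz": 0}, {"dx": -0.8, "dy": 2.7, "dz": 6.4, "rx": 0, "ry": 0, "rz": 0}, {"dx": -1.0, "dy": 3.3, "dz": 6.1, "rx": 0, "ry": 0, "rz": 0}, {"dx": -1.2, "dy": 3.9, "dz": 5.7, "rx": 0, "ry": 0, "rz": 0}, {"dx": -1.4, "dy": 4.4, "dz": 5.3, "rx": 0, "ry": 0, "rz": 0}, {"dx": -1.5, "dy": 4.9, "dz": 4.8, "rx": 0, "ry": 0, "rz": 0}, {"dx": -1.7, "dy": 5.3, "dz": 4.2, "rx": 0, "ry": 0, "rz": 0}, {"dx": -1.8, "dy": 5.7, "dz": 3.7, "rx": 0, "ry": 0, "rz": 0}])

```text
time_s: 12.15
position: [0.4807, 0.0152, 0.1766]
ee_rot: [0.001, -0.149, 0.989, -0.005]
force: [-4.5, -35.2, 20.3]
opening: 0.0111
finger_force: 49.6
```

```bash
python3 -c "
from h import *
st()"
```

```text
t 12.15 p [480.7  15.2 176.6] yaw -2.842 tilt [ 0.003 -0.01 ] q [-0.13  0.21 -0.27  1.08 -0.01 -0.43] F [ -4.5 -35.2  20.3] M [-7.28  0.57  0.03] open 11.1 ff 49.6
```

Request:
carry_out(increments=[{"dx": -0.9, "dy": 3.5, "dz": 5.0, "rx": 0, "ry": 0, "rz": 0}, {"dx": -1.9, "dy": 6.3, "dz": 3.4, "rx": 0, "ry": 0, "rz": 0}, {"dx": -2, "dy": 6.5, "dz": 2, "rx": 0, "ry": 0, "rz": 0}, {"dx": -2.1, "dy": 6.6, "dz": 1.2, "rx": 0, "ry": 0, "rz": 0}, {"dx": -2.1, "dy": 6.7, "dz": 0.5, "rx": 0, "ry": 0, "rz": 0}])

```text
time_s: 12.65
position: [0.4714, 0.0468, 0.1885]
ee_rot: [0.001, -0.15, 0.989, -0.003]
force: [-3.7, -15.3, 11.8]
opening: 0.0109
finger_force: 51.3
```

```bash
python3 -c "
from h import *
st()"
```

```text
t 12.65 p [471.4  46.8 188.5] yaw -2.841 tilt [ 0.004 -0.005] q [-0.07  0.19 -0.26  1.11 -0.01 -0.37] F [ -3.7 -15.3  11.8] M [-3.33  0.71 -0.05] open 10.9 ff 51.3
```

Run:
```python
from h import *
st();a=snap("side","s3.png")
P=proj("side",(.4714,.0468,.1885));print(P,proj("side",(.4714,.0468,.2075)))
cv2.imwrite("pics/c3.png",cv2.resize(cv2.imread("pics/s3.png")[120:220,195:295],None,fx=6,fy=6,interpolation=cv2.INTER_CUBIC))
```

```text
t 12.65 p [471.4  46.8 188.5] yaw -2.841 tilt [ 0.004 -0.005] q [-0.07  0.19 -0.26  1.11 -0.01 -0.37] F [ -3.7 -15.3  11.8] M [-3.33  0.71 -0.05] open 10.9 ff 51.3
[223.27946794 179.67228809] [223.02027542 174.6891291 ]
```

View pics/c3.png

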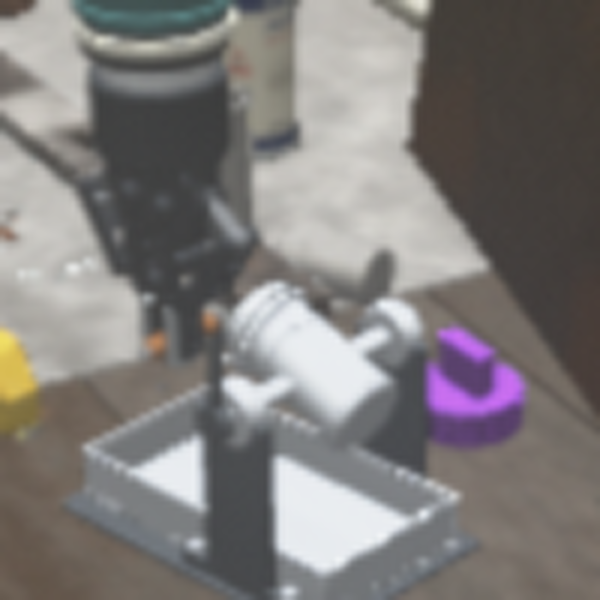

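The barrel is tipped to about 1.2 rad and the handle, crop (183,332), is well between the pads. I'll continue along the arc.

Request:
carry_out(increments=[{"dx": -2.1, "dy": 6.7, "dz": 0.8, "rx": 0, "ry": 0, "rz": 0}, {"dx": -2.1, "dy": 6.7, "dz": 0, "rx": 0, "ry": 0, "rz": 0}, {"dx": -2.1, "dy": 6.6, "dz": -0.8, "rx": 0, "ry": 0, "rz": 0}, {"dx": -2, "dy": 6.5, "dz": -1.5, "rx": 0, "ry": 0, "rz": 0}, {"dx": -1.9, "dy": 6.3, "dz": -2.2, "rx": 0, "ry": 0, "rz": 0}, {"dx": -1.9, "dy": 6.0, "dz": -2.8, "rx": 0, "ry": 0, "rz": 0}])

```text
time_s: 13.3
position: [0.4587, 0.0861, 0.1811]
ee_rot: [0.001, -0.15, 0.989, -0.002]
force: [0.7, -17.4, 2.9]
opening: 0.0108
finger_force: 48.9
```

```bash
python3 -c "
from h import *
st()"
```

```text
t 13.3 p [458.7  86.1 181.1] yaw -2.841 tilt [ 0.002 -0.004] q [ 0.01  0.19 -0.29  1.09 -0.   -0.29] F [  0.7 -17.4   2.9] M [-3.84 -0.4   0.12] open 10.8 ff 48.9
```

Request:
carry_out(increments=[{"dx": -1.8, "dy": 5.7, "dz": -4.2, "rx": 0, "ry": 0, "rz": 0}, {"dx": -1.7, "dy": 5.3, "dz": -4.8, "rx": 0, "ry": 0, "rz": 0}, {"dx": -1.5, "dy": 4.9, "dz": -5.3, "rx": 0, "ry": 0, "rz": 0}, {"dx": -1.4, "dy": 4.4, "dz": -5.6, "rx": 0, "ry": 0, "rz": 0}, {"dx": -1.2, "dy": 3.9, "dz": -5.8, "rx": 0, "ry": 0, "rz": 0}])

```text
time_s: 13.8
position: [0.4519, 0.1104, 0.1556]
ee_rot: [0.001, -0.15, 0.989, -0.002]
force: [3.7, -18.7, 8.2]
opening: 0.011
finger_force: 49.0
```

```bash
python3 -c "
from h import *
st()"
```

```text
t 13.8 p [451.9 110.4 155.6] yaw -2.841 tilt [ 0.004 -0.004] q [ 0.07  0.2  -0.35  1.02 -0.   -0.23] F [  3.7 -18.7   8.2] M [-4.07 -1.05  0.21] open 11.0 ff 49.0
```

Request:
carry_out(increments=[{"dx": -1.0, "dy": 2.8, "dz": -7, "rx": 0, "ry": 0, "rz": 0}, {"dx": -0.8, "dy": 2.2, "dz": -7, "rx": 0, "ry": 0, "rz": 0}, {"dx": -0.5, "dy": 1.3, "dz": -5, "rx": 0, "ry": 0, "rz": 0}, {"dx": 0, "dy": 0, "dz": -2, "rx": 0, "ry": 0, "rz": 0}, {"dx": 0, "dy": 0, "dz": 0, "rx": 0, "ry": 0, "rz": 0}])

```text
time_s: 14.3
position: [0.4518, 0.1166, 0.1366]
ee_rot: [0.004, -0.15, 0.989, -0.003]
force: [2.4, -14.6, 31.2]
opening: 0.011
finger_force: 56.5
```

Run:
```python
from h import *
st();a=snap("side","s4.png");b=snap("top","t4.png")
for c in("side","top"): find(c,"nut_a_centre",5)
k=lambda n,r,c,f:cv2.resize(cv2.imread(n)[r:r+100,c:c+100],None,fx=f,fy=f,interpolation=cv2.INTER_CUBIC)
cv2.imwrite("pics/c4.png",np.hstack([k("pics/s4.png",130,195,4),k("pics/t4.png",145,150,4)]))
```

```text
t 14.3 p [451.8 116.6 136.6] yaw -2.841 tilt [ 0.009 -0.004] q [ 0.08  0.21 -0.39  0.96 -0.   -0.22] F [  2.4 -14.6  31.2] M [-2.98 -0.92  0.09] open 11.0 ff 56.5
```

View pics/c4.png

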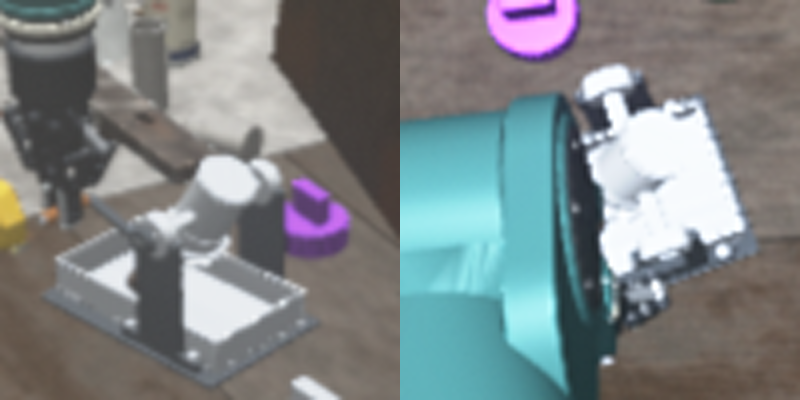

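The barrel is at its far stop, but no nuts show in the tray yet. I'll ease off, wait, and check for rusty pixels and detections.

Request:
carry_out(increments=[{"dx": 0, "dy": 0, "dz": 1, "rx": 0, "ry": 0, "rz": 0}, {"dx": 0, "dy": 0, "dz": 1, "rx": 0, "ry": 0, "rz": 0}, {"dx": 0, "dy": 0, "dz": 0, "rx": 0, "ry": 0, "rz": 0}, {"dx": 0, "dy": 0, "dz": 0, "rx": 0, "ry": 0, "rz": 0}, {"dx": 0, "dy": 0, "dz": 0, "rx": 0, "ry": 0, "rz": 0}])

```text
time_s: 15.0
position: [0.4517, 0.1165, 0.137]
ee_rot: [0.003, -0.15, 0.989, -0.002]
force: [13.8, -14.3, 0.5]
opening: 0.011
finger_force: 53.0
```

```bash
cat > nuts.py <<'E'
from h import *
from fit import W
st()
p=[582.5,86.4,.301]
for c in("side","top"):
    im=get_image(c).astype(int)
    poly=np.array([proj(c,W(p,s)) for s in((-56,-60,10),(56,-60,10),(56,150,10),(-56,150,10))]).astype(np.int32)
    m=np.zeros(im.shape[:2],np.uint8);cv2.fillPoly(m,[poly],1)
    rust=(im[...,0]-im[...,2]>25)&(m>0)
    n,_,stt,ce=cv2.connectedComponentsWithStats(rust.astype(np.uint8))
    print(c,[(int(s[4]),ce_.round(0).tolist()) for s,ce_ in zip(stt[1:],ce[1:]) if s[4]>3])
    find(c,"nut_a_centre",5)
E
python3 nuts.py
```

```text
t 15.0 p [451.7 116.5 137. ] yaw -2.841 tilt [ 0.007 -0.004] q [ 0.08  0.21 -0.39  0.97 -0.   -0.22] F [ 13.8 -14.3   0.5] M [-2.75 -2.82  0.07] open 11.0 ff 53.0
side []
side nut_a_centre 0.73 [567.  72. 147.] [245. 181.]
top []
```

Run:
```python
from h import *
from fit import W
p=[582.5,86.4,.301]
for s in((0,30,15),(0,60,15),(0,100,15),(-40,30,15),(-40,80,15),(40,30,15),(40,80,15),(40,120,15)): print(s,((proj("side",W(p,s))-[195,130])*4).round(0),((proj("top",W(p,s))-[150,145])*4).round(0))
im=get_image("side");cv2.imwrite("pics/s5.png",np.ascontiguousarray(im[...,::-1]))
x=cv2.imread("pics/s5.png")[165:235,200:285];x=np.clip((x.astype(float)/255)**1.8*255,0,255).astype(np.uint8)
cv2.imwrite("pics/c5.png",cv2.resize(x,None,fx=8,fy=8,interpolation=cv2.INTER_CUBIC))
```

```text
(0, 30, 15) [190. 305.] [221. 205.]
(0, 60, 15) [168. 293.] [187. 216.]
(0, 100, 15) [139. 279.] [142. 232.]
(-40, 30, 15) [159. 321.] [235. 248.]
(-40, 80, 15) [123. 302.] [179. 268.]
(40, 30, 15) [220. 289.] [206. 162.]
(40, 80, 15) [183. 271.] [150. 181.]
(40, 120, 15) [155. 256.] [105. 196.]
```

View pics/c5.png

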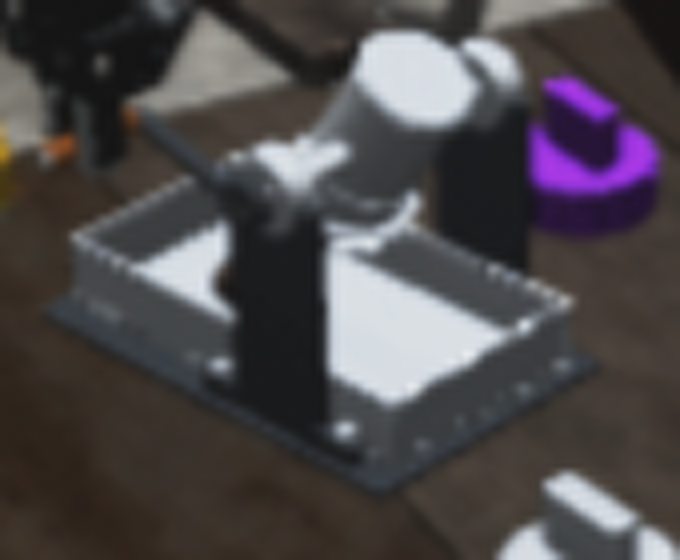

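A nut's brown edge shows behind the cheek at (225,280), so nuts land where the cheek hides them. I'll rock the barrel at the stop in case one sticks, then look from the top later.

Request:
carry_out(increments=[{"dx": 1.5, "dy": -4, "dz": 10, "rx": 0, "ry": 0, "rz": 0}, {"dx": 2, "dy": -6, "dz": 9, "rx": 0, "ry": 0, "rz": 0}, {"dx": -2, "dy": 6, "dz": -9, "rx": 0, "ry": 0, "rz": 0}, {"dx": -1.5, "dy": 4, "dz": -12, "rx": 0, "ry": 0, "rz": 0}, {"dx": 0, "dy": 0, "dz": 0, "rx": 0, "ry": 0, "rz": 0}, {"dx": 1.5, "dy": -4, "dz": 12, "rx": 0, "ry": 0, "rz": 0}, {"dx": 2, "dy": -6, "dz": 9, "rx": 0, "ry": 0, "rz": 0}, {"dx": -2, "dy": 6, "dz": -9, "rx": 0, "ry": 0, "rz": 0}, {"dx": -1.5, "dy": 4, "dz": -12, "rx": 0, "ry": 0, "rz": 0}, {"dx": 0, "dy": 0, "dz": 2, "rx": 0, "ry": 0, "rz": 0}, {"dx": 0, "dy": 0, "dz": 0, "rx": 0, "ry": 0, "rz": 0}])

```text
time_s: 16.35
position: [0.4511, 0.116, 0.1358]
ee_rot: [0.002, -0.15, 0.989, -0.003]
force: [17.1, -20.3, -12.5]
opening: 0.0106
finger_force: 56.0
```

Run:
```python
from h import *
st()
c,n=np.cos(.301),np.sin(.301)
```

```text
t 16.35 p [451.1 116.  135.8] yaw -2.841 tilt [ 0.005 -0.006] q [ 0.08  0.21 -0.39  0.96 -0.01 -0.22] F [ 17.1 -20.3 -12.5] M [-3.75 -3.34  0.27] open 10.6 ff 56.0
```

Request:
carry_out(increments=[{"dx": 2, "dy": -4, "dz": 6.6, "rx": 0, "ry": 0, "rz": 0}, {"dx": 1.5, "dy": -3.5, "dz": 6.4, "rx": 0, "ry": 0, "rz": 0}, {"dx": 1, "dy": -3.3, "dz": 6.1, "rx": 0, "ry": 0, "rz": 0}, {"dx": 1.2, "dy": -3.9, "dz": 5.7, "rx": 0, "ry": 0, "rz": 0}, {"dx": 1.4, "dy": -4.4, "dz": 5.3, "rx": 0, "ry": 0, "rz": 0}, {"dx": 1.5, "dy": -4.9, "dz": 4.8, "rx": 0, "ry": 0, "rz": 0}, {"dx": 1.7, "dy": -5.3, "dz": 4.2, "rx": 0, "ry": 0, "rz": 0}, {"dx": 1.8, "dy": -5.7, "dz": 3.7, "rx": 0, "ry": 0, "rz": 0}])

```text
time_s: 17.15
position: [0.4605, 0.0864, 0.1793]
ee_rot: [0.001, -0.151, 0.988, 0.004]
force: [-5.1, 29.4, 19.0]
opening: 0.0111
finger_force: 53.5
```

```bash
python3 -c "
from h import *
st()"
```

```text
t 17.15 p [460.5  86.4 179.3] yaw -2.838 tilt [0.001 0.008] q [ 0.01  0.19 -0.29  1.09  0.01 -0.3 ] F [-5.1 29.4 19. ] M [6.21 1.21 0.11] open 11.1 ff 53.5
```

Request:
carry_out(increments=[{"dx": 1.5, "dy": -4, "dz": 4.5, "rx": 0, "ry": 0, "rz": 0}, {"dx": 1.9, "dy": -6, "dz": 3.2, "rx": 0, "ry": 0, "rz": 0}, {"dx": 2, "dy": -6.5, "dz": 1.9, "rx": 0, "ry": 0, "rz": 0}, {"dx": 2.1, "dy": -6.6, "dz": 1, "rx": 0, "ry": 0, "rz": 0}, {"dx": 2.1, "dy": -6.7, "dz": 0.3, "rx": 0, "ry": 0, "rz": 0}, {"dx": 2.1, "dy": -6.7, "dz": -0.3, "rx": 0, "ry": 0, "rz": 0}, {"dx": 2.1, "dy": -6.6, "dz": -1, "rx": 0, "ry": 0, "rz": 0}])

```text
time_s: 17.85
position: [0.4751, 0.0416, 0.1889]
ee_rot: [0.002, -0.151, 0.989, 0.002]
force: [1.0, 15.7, 12.5]
opening: 0.011
finger_force: 52.7
```

```bash
python3 -c "
from h import *
st()"
```

```text
t 17.85 p [475.1  41.6 188.9] yaw -2.839 tilt [0.003 0.004] q [-0.09  0.2  -0.26  1.12  0.   -0.39] F [ 1.  15.7 12.5] M [ 3.71 -0.04  0.18] open 11.0 ff 52.7
```

Request:
carry_out(increments=[{"dx": 2.0, "dy": -6.5, "dz": -1.5, "rx": 0, "ry": 0, "rz": 0}, {"dx": 1.9, "dy": -6.3, "dz": -2.2, "rx": 0, "ry": 0, "rz": 0}, {"dx": 1.9, "dy": -6.0, "dz": -3.0, "rx": 0, "ry": 0, "rz": 0}, {"dx": 1.8, "dy": -5.7, "dz": -3.7, "rx": 0, "ry": 0, "rz": 0}, {"dx": 1.7, "dy": -5.3, "dz": -4.2, "rx": 0, "ry": 0, "rz": 0}, {"dx": 1.5, "dy": -4.9, "dz": -4.8, "rx": 0, "ry": 0, "rz": 0}])

```text
time_s: 18.45
position: [0.4857, 0.0065, 0.1692]
ee_rot: [0.001, -0.151, 0.989, 0.001]
force: [3.3, 12.0, 9.8]
opening: 0.0109
finger_force: 55.2
```

```bash
python3 -c "
from h import *
st()"
```

```text
t 18.45 p [485.7   6.5 169.2] yaw -2.839 tilt [0.002 0.003] q [-0.16  0.22 -0.28  1.07  0.   -0.46] F [ 3.3 12.   9.8] M [ 2.53 -0.54  0.31] open 10.9 ff 55.2
```

Request:
carry_out(increments=[{"dx": 1.4, "dy": -4.4, "dz": -5.3, "rx": 0, "ry": 0, "rz": 0}, {"dx": 1.2, "dy": -3.9, "dz": -5.8, "rx": 0, "ry": 0, "rz": 0}, {"dx": 1.0, "dy": -3.3, "dz": -6.2, "rx": 0, "ry": 0, "rz": 0}, {"dx": 0.8, "dy": -2.7, "dz": -6.6, "rx": 0, "ry": 0, "rz": 0}, {"dx": 0.6, "dy": -2.0, "dz": -6.8, "rx": 0, "ry": 0, "rz": 0}, {"dx": 0.4, "dy": -1, "dz": -5, "rx": 0, "ry": 0, "rz": 0}, {"dx": 0, "dy": 0, "dz": -2, "rx": 0, "ry": 0, "rz": 0}, {"dx": 0, "dy": 0, "dz": 0, "rx": 0, "ry": 0, "rz": 0}])

```text
time_s: 19.25
position: [0.4921, -0.0123, 0.1327]
ee_rot: [0.002, -0.15, 0.989, -0.001]
force: [-1.0, -1.5, 21.0]
opening: 0.0109
finger_force: 61.4
```

```bash
python3 -c "
from h import *
st()"
```

```text
t 19.25 p [492.1 -12.3 132.7] yaw -2.84 tilt [ 0.005 -0.001] q [-0.19  0.26 -0.33  0.97 -0.   -0.49] F [-1.  -1.5 21. ] M [-0.22  0.01  0.17] open 10.9 ff 61.4
```

Request:
carry_out(increments=[{"dx": 0, "dy": 0, "dz": -1.5, "rx": 0, "ry": 0, "rz": 0}, {"dx": 0, "dy": 0, "dz": -1, "rx": 0, "ry": 0, "rz": 0}, {"dx": 0, "dy": 0, "dz": 0, "rx": 0, "ry": 0, "rz": 0}])

```text
time_s: 19.55
position: [0.4923, -0.0124, 0.1323]
ee_rot: [0.003, -0.15, 0.989, -0.002]
force: [-13.0, -1.2, 58.6]
opening: 0.0109
finger_force: 65.4
```

```bash
python3 -c "
from h import *
st()"
```

```text
t 19.55 p [492.3 -12.4 132.3] yaw -2.84 tilt [ 0.007 -0.002] q [-0.19  0.26 -0.34  0.97 -0.   -0.49] F [-13.   -1.2  58.6] M [0.04 2.43 0.11] open 10.9 ff 65.4
```

Request:
carry_out(increments=[{"dx": 0, "dy": 0, "dz": 2, "rx": 0, "ry": 0, "rz": 0}, {"dx": 0, "dy": 0, "dz": 1.5, "rx": 0, "ry": 0, "rz": 0}])

```text
time_s: 19.75
position: [0.4921, -0.0123, 0.1331]
ee_rot: [0.002, -0.15, 0.989, -0.001]
force: [8.9, -2.3, -9.6]
opening: 0.0109
finger_force: 57.9
```

Request:
carry_out(increments=[{"dx": 0, "dy": 0, "dz": 0, "rx": 0, "ry": 0, "rz": 0}, {"dx": 0, "dy": 0, "dz": 0, "rx": 0, "ry": 0, "rz": 0}, {"dx": 0, "dy": 0, "dz": 0, "rx": 0, "ry": 0, "rz": 0}], gripper=0.5)

```text
time_s: 20.05
position: [0.4902, -0.0119, 0.1315]
ee_rot: [-0.0, -0.15, 0.989, 0.0]
force: [-0.2, -0.4, 0.5]
opening: 0.0426
finger_force: 0.0
```

```bash
python3 -c "
from h import *
st()"
```

```text
t 20.05 p [490.2 -11.9 131.5] yaw -2.84 tilt [-0.001  0.   ] q [-0.19  0.26 -0.34  0.98 -0.   -0.49] F [-0.2 -0.4  0.5] M [-0.01  0.08  0.01] open 42.6 ff 0.0
```

Request:
carry_out(increments=[{"dx": 0, "dy": 0, "dz": 30, "rx": 0, "ry": 0, "rz": 0}, {"dx": 0, "dy": 0, "dz": 30, "rx": 0, "ry": 0, "rz": -0.14}, {"dx": 5, "dy": -7.3, "dz": 10, "rx": 0, "ry": 0, "rz": -0.14}, {"dx": 10, "dy": -15, "dz": 0, "rx": 0, "ry": 0, "rz": -0.14}, {"dx": 12, "dy": -15, "dz": 0, "rx": 0, "ry": 0, "rz": -0.14}, {"dx": 12, "dy": -15, "dz": 0, "rx": 0, "ry": 0, "rz": -0.14}, {"dx": 12, "dy": -15, "dz": 0, "rx": 0, "ry": 0, "rz": -0.14}, {"dx": 12, "dy": -15, "dz": 0, "rx": 0, "ry": 0, "rz": -0.14}, {"dx": 10, "dy": -15, "dz": -10, "rx": 0, "ry": 0, "rz": -0.14}, {"dx": 6.3, "dy": -10, "dz": -20, "rx": 0, "ry": 0, "rz": -0.14}, {"dx": 0, "dy": 0, "dz": -30, "rx": 0, "ry": 0, "rz": -0.14}, {"dx": 0, "dy": 0, "dz": -30, "rx": 0, "ry": 0, "rz": -0.14}, {"dx": 0, "dy": 0, "dz": -20, "rx": 0, "ry": 0, "rz": -0.137}, {"dx": 0, "dy": 0, "dz": 0, "rx": 0, "ry": 0, "rz": 0}])

```text
time_s: 21.45
position: [0.568, -0.1188, 0.0891]
ee_rot: [-0.002, 0.636, 0.772, -0.001]
force: [-0.8, 0.6, 0.3]
opening: 0.0426
finger_force: 0.0
```

```bash
python3 nuts.py
python3 - <<'E'
from h import *
snap("top","t6.png");snap("side","s6.png")
k=lambda n,r,c,f:cv2.resize(cv2.imread(n)[r:r+100,c:c+100],None,fx=f,fy=f,interpolation=cv2.INTER_CUBIC)
cv2.imwrite("pics/c6.png",np.hstack([k("pics/s6.png",145,200,4),k("pics/t6.png",140,155,4)]))
E
```

```text
t 21.45 p [ 568.  -118.8   89.1] yaw 1.763 tilt [-0.005  0.002] q [-0.35  0.44 -0.18  0.96 -0.    1.03] F [-0.8  0.6  0.3] M [-0.    0.02  0.03] open 42.6 ff 0.0
side [(28, [236.0, 196.0])]
top []
top nut_a_centre 0.32 [547. 176.  20.] [187. 204.]
```

View pics/c6.png

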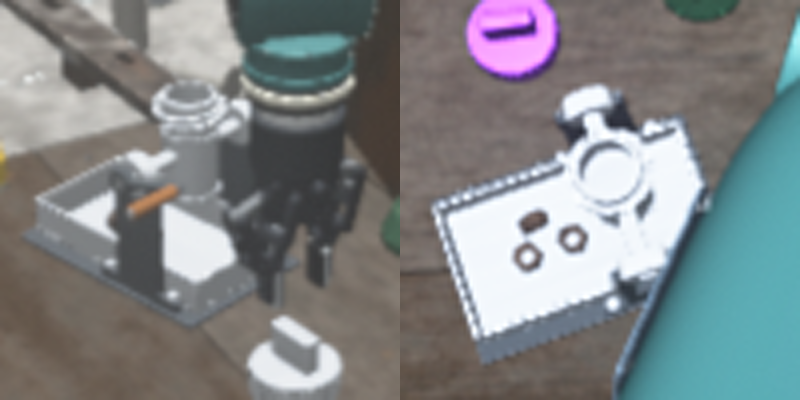

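All three nuts are in the tray, at crop (535,220), (572,238) and (528,257), and the barrel is empty and upright. Now I'll pick up the cap.

Request:
carry_out(increments=[{"dx": 0, "dy": 0, "dz": -20, "rx": 0, "ry": 0, "rz": 0}, {"dx": 0, "dy": 0, "dz": -20, "rx": 0, "ry": 0, "rz": 0}, {"dx": 0, "dy": 0, "dz": -12, "rx": 0, "ry": 0, "rz": 0}, {"dx": 0, "dy": 0, "dz": -5.5, "rx": 0, "ry": 0, "rz": 0}, {"dx": 0, "dy": 0, "dz": 0, "rx": 0, "ry": 0, "rz": 0}])

```text
time_s: 22.25
position: [0.5697, -0.1193, 0.0341]
ee_rot: [-0.0, 0.635, 0.773, -0.0]
force: [0.1, 1.2, -0.1]
opening: 0.0431
finger_force: 0.0
```

Request:
carry_out(increments=[{"dx": 0, "dy": 0, "dz": 0, "rx": 0, "ry": 0, "rz": 0}, {"dx": 0, "dy": 0, "dz": 0, "rx": 0, "ry": 0, "rz": 0}, {"dx": 0, "dy": 0, "dz": 0, "rx": 0, "ry": 0, "rz": 0}, {"dx": 0, "dy": 0, "dz": 0, "rx": 0, "ry": 0, "rz": 0}], gripper=1, squeeze=70)

```text
time_s: 22.65
position: [0.5702, -0.1196, 0.0352]
ee_rot: [0.001, 0.635, 0.773, 0.0]
force: [-0.5, 0.1, 5.4]
opening: 0.0146
finger_force: 68.3
```

```bash
python3 -c "
from h import *
st()"
```

```text
t 22.65 p [ 570.2 -119.6   35.2] yaw 1.766 tilt [ 0.001 -0.001] q [-0.35  0.48 -0.26  0.82 -0.    1.03] F [-0.5  0.1  5.4] M [0.09 0.47 0.04] open 14.6 ff 68.3
```

Request:
carry_out(increments=[{"dx": 0, "dy": 0, "dz": 21, "rx": 0, "ry": 0, "rz": 0}, {"dx": 0, "dy": 0, "dz": 40, "rx": 0, "ry": 0, "rz": 0}, {"dx": 0, "dy": 0, "dz": 40, "rx": 0, "ry": 0, "rz": 0}, {"dx": 0, "dy": 0, "dz": 40, "rx": 0, "ry": 0, "rz": 0}, {"dx": 0, "dy": 0, "dz": 40, "rx": 0, "ry": 0, "rz": 0.135}, {"dx": 1.9, "dy": 5.2, "dz": 40, "rx": 0, "ry": 0, "rz": 0.15}, {"dx": 2, "dy": 25, "dz": 0, "rx": 0, "ry": 0, "rz": 0.15}, {"dx": 2, "dy": 30, "dz": 0, "rx": 0, "ry": 0, "rz": 0.15}, {"dx": 2, "dy": 35, "dz": 0, "rx": 0, "ry": 0, "rz": 0.15}, {"dx": 2, "dy": 35, "dz": 0, "rx": 0, "ry": 0, "rz": 0.15}, {"dx": 2, "dy": 35, "dz": 0, "rx": 0, "ry": 0, "rz": 0.15}, {"dx": 2, "dy": 25, "dz": 0, "rx": 0, "ry": 0, "rz": 0.15}, {"dx": 0, "dy": 15, "dz": 0, "rx": 0, "ry": 0, "rz": 0.15}, {"dx": 0, "dy": 0, "dz": -15, "rx": 0, "ry": 0, "rz": 0}, {"dx": 0, "dy": 0, "dz": -10, "rx": 0, "ry": 0, "rz": 0}, {"dx": 0, "dy": 0, "dz": -5, "rx": 0, "ry": 0, "rz": 0}, {"dx": 0, "dy": 0, "dz": 0, "rx": 0, "ry": 0, "rz": 0}, {"dx": 0, "dy": 0, "dz": 0, "rx": 0, "ry": 0, "rz": 0}])

```text
time_s: 24.45
position: [0.5837, 0.0855, 0.2256]
ee_rot: [0.0, 0.021, 1.0, -0.0]
force: [0.1, -1.3, -0.7]
opening: 0.0151
finger_force: 68.9
```

```bash
python3 -c "
from h import *
st()"
```

```text
t 24.45 p [583.7  85.5 225.6] yaw 3.1 tilt [ 0. -0.] q [ 0.01  0.38  0.11  1.3  -0.    0.05] F [ 0.1 -1.3 -0.7] M [-0.03  0.   -0.01] open 15.1 ff 68.9
```

Forces are clean, so I'll lower the cap onto the thread.

Request:
carry_out(increments=[{"dx": 0, "dy": 0, "dz": -5, "rx": 0, "ry": 0, "rz": 0}, {"dx": 0, "dy": 0, "dz": -5, "rx": 0, "ry": 0, "rz": 0}, {"dx": 0, "dy": 0, "dz": -4, "rx": 0, "ry": 0, "rz": 0}, {"dx": 0, "dy": 0, "dz": -2, "rx": 0, "ry": 0, "rz": 0}, {"dx": 0, "dy": 0, "dz": -1.5, "rx": 0, "ry": 0, "rz": 0}, {"dx": 0, "dy": 0, "dz": 0, "rx": 0, "ry": 0, "rz": 0}])

```text
time_s: 25.05
position: [0.5832, 0.0862, 0.2073]
ee_rot: [-0.001, 0.02, 1.0, 0.0]
force: [-3.8, 5.3, -3.2]
opening: 0.0149
finger_force: 68.7
```

```bash
python3 -c "
from h import *
st()"
```

```text
t 25.05 p [583.2  86.2 207.3] yaw 3.101 tilt [-0.001  0.001] q [0.01 0.38 0.07 1.26 0.   0.05] F [-3.8  5.3 -3.2] M [0.94 0.86 0.01] open 14.9 ff 68.7
```

Request:
carry_out(increments=[{"dx": 0, "dy": 0, "dz": -1, "rx": 0, "ry": 0, "rz": 0}, {"dx": 0, "dy": 0, "dz": -0.6, "rx": 0, "ry": 0, "rz": -0.1}, {"dx": 0, "dy": 0, "dz": -0.5, "rx": 0, "ry": 0, "rz": -0.13}, {"dx": 0, "dy": 0, "dz": -0.4, "rx": 0, "ry": 0, "rz": -0.13}, {"dx": 0, "dy": 0, "dz": -0.4, "rx": 0, "ry": 0, "rz": -0.13}, {"dx": 0, "dy": 0, "dz": -0.4, "rx": 0, "ry": 0, "rz": -0.13}])

```text
time_s: 25.65
position: [0.5828, 0.0861, 0.204]
ee_rot: [-0.001, 0.327, 0.945, -0.0]
force: [-6.4, 3.2, -0.7]
opening: 0.0148
finger_force: 68.9
```

```bash
python3 -c "
from h import *
st()"
```

```text
t 25.65 p [582.8  86.1 204. ] yaw 2.476 tilt [-0.002  0.   ] q [0.01 0.38 0.06 1.25 0.   0.67] F [-6.4  3.2 -0.7] M [0.79 1.49 0.1 ] open 14.8 ff 68.9
```

Request:
carry_out(increments=[{"dx": -0.4, "dy": 0.2, "dz": -0.4, "rx": 0, "ry": 0, "rz": -0.13}, {"dx": 0, "dy": 0, "dz": -0.4, "rx": 0, "ry": 0, "rz": -0.13}, {"dx": 0, "dy": 0, "dz": -0.4, "rx": 0, "ry": 0, "rz": -0.13}, {"dx": 0, "dy": 0, "dz": -0.4, "rx": 0, "ry": 0, "rz": -0.13}, {"dx": 0, "dy": 0, "dz": -0.4, "rx": 0, "ry": 0, "rz": -0.13}, {"dx": 0, "dy": 0, "dz": -0.4, "rx": 0, "ry": 0, "rz": -0.13}, {"dx": 0, "dy": 0, "dz": -0.4, "rx": 0, "ry": 0, "rz": -0.13}, {"dx": 0, "dy": 0, "dz": -0.4, "rx": 0, "ry": 0, "rz": -0.13}])

```text
time_s: 26.45
position: [0.5829, 0.0862, 0.201]
ee_rot: [-0.0, 0.753, 0.658, -0.0]
force: [-1.8, 3.1, -1.5]
opening: 0.0147
finger_force: 69.0
```

```bash
python3 -c "
from h import *
st()"
```

```text
t 26.45 p [582.9  86.2 201. ] yaw 1.436 tilt [-0.001  0.   ] q [0.01 0.38 0.05 1.24 0.   1.71] F [-1.8  3.1 -1.5] M [ 0.49  0.53 -0.03] open 14.7 ff 69.0
```

Request:
carry_out(increments=[{"dx": 0, "dy": 0, "dz": -0.4, "rx": 0, "ry": 0, "rz": -0.13}, {"dx": 0, "dy": 0, "dz": -0.4, "rx": 0, "ry": 0, "rz": -0.13}, {"dx": 0, "dy": 0, "dz": -0.4, "rx": 0, "ry": 0, "rz": -0.13}, {"dx": 0, "dy": 0, "dz": -0.4, "rx": 0, "ry": 0, "rz": -0.13}, {"dx": 0, "dy": 0, "dz": -0.4, "rx": 0, "ry": 0, "rz": -0.13}, {"dx": 0, "dy": 0, "dz": -0.4, "rx": 0, "ry": 0, "rz": -0.13}, {"dx": 0, "dy": 0, "dz": -0.4, "rx": 0, "ry": 0, "rz": -0.13}, {"dx": 0, "dy": 0, "dz": -0.4, "rx": 0, "ry": 0, "rz": -0.13}])

```text
time_s: 27.25
position: [0.5836, 0.0858, 0.1981]
ee_rot: [0.0, 0.981, 0.196, 0.0]
force: [0.5, -1.3, 1.3]
opening: 0.0148
finger_force: 69.4
```

```bash
python3 -c "
from h import *
st()"
```

```text
t 27.25 p [583.6  85.8 198.1] yaw 0.395 tilt [ 0.001 -0.001] q [ 0.01  0.39  0.04  1.23 -0.    2.75] F [ 0.5 -1.3  1.3] M [-0.15  0.13  0.05] open 14.8 ff 69.4
```

Request:
carry_out(increments=[{"dx": 0, "dy": 0, "dz": -0.3, "rx": 0, "ry": 0, "rz": -0.06}, {"dx": 0, "dy": 0, "dz": -0.2, "rx": 0, "ry": 0, "rz": -0.05}, {"dx": 0, "dy": 0, "dz": -0.1, "rx": 0, "ry": 0, "rz": -0.03}, {"dx": 0, "dy": 0, "dz": 0, "rx": 0, "ry": 0, "rz": 0}])

```text
time_s: 27.65
position: [0.5839, 0.0857, 0.198]
ee_rot: [0.001, 0.992, 0.129, 0.001]
force: [0.6, -0.9, 5.6]
opening: 0.015
finger_force: 69.9
```

```bash
python3 -c "
from h import *
st()"
```

```text
t 27.65 p [583.9  85.7 198. ] yaw 0.26 tilt [ 0.002 -0.001] q [ 0.01  0.39  0.04  1.23 -0.    2.89] F [ 0.6 -0.9  5.6] M [-0.22 -0.04 -0.08] open 15.0 ff 69.9
```

The height matches home: 198 mm against 198.2 mm expected from the bench grasp. I'll tighten a touch more and look for torque.

Request:
carry_out(increments=[{"dx": 0, "dy": 0, "dz": 0, "rx": 0, "ry": 0, "rz": -0.05}, {"dx": 0, "dy": 0, "dz": 0, "rx": 0, "ry": 0, "rz": -0.05}, {"dx": 0, "dy": 0, "dz": 0, "rx": 0, "ry": 0, "rz": 0}])

```text
time_s: 27.95
position: [0.5839, 0.0858, 0.1979]
ee_rot: [0.0, 0.997, 0.08, 0.001]
force: [0.7, -1.0, 5.4]
opening: 0.0147
finger_force: 70.0
```

```bash
python3 -c "
from h import *
st()"
```

```text
t 27.95 p [583.9  85.8 197.9] yaw 0.16 tilt [ 0.002 -0.001] q [ 0.01  0.39  0.04  1.23 -0.    2.99] F [ 0.7 -1.   5.4] M [-0.21 -0.07 -0.05] open 14.7 ff 70.0
```

Request:
carry_out(increments=[{"dx": 0, "dy": 0, "dz": 1, "rx": 0, "ry": 0, "rz": 0}, {"dx": 0, "dy": 0, "dz": 1, "rx": 0, "ry": 0, "rz": 0}, {"dx": 0, "dy": 0, "dz": 0, "rx": 0, "ry": 0, "rz": 0}])

```text
time_s: 28.25
position: [0.5833, 0.0859, 0.1986]
ee_rot: [0.0, 0.997, 0.081, -0.0]
force: [5.6, 0.1, -10.8]
opening: 0.0148
finger_force: 68.8
```

```bash
python3 -c "
from h import *
st()"
```

```text
t 28.25 p [583.3  85.9 198.6] yaw 0.161 tilt [-0.001 -0.   ] q [ 0.01  0.39  0.05  1.23 -0.    2.99] F [  5.6   0.1 -10.8] M [-0.23 -0.93 -0.05] open 14.8 ff 68.8
```

The thread holds against the pull but still has some axial play. I'll lower back and turn a bit further.

Request:
carry_out(increments=[{"dx": 0, "dy": 0, "dz": -2, "rx": 0, "ry": 0, "rz": 0}, {"dx": 0, "dy": 0, "dz": -0.2, "rx": 0, "ry": 0, "rz": -0.05}, {"dx": 0, "dy": 0, "dz": -0.2, "rx": 0, "ry": 0, "rz": -0.05}, {"dx": 0, "dy": 0, "dz": 0, "rx": 0, "ry": 0, "rz": 0}])

```text
time_s: 28.65
position: [0.5837, 0.086, 0.198]
ee_rot: [0.0, 1.0, 0.03, 0.001]
force: [0.7, -0.8, 7.3]
opening: 0.0147
finger_force: 71.6
```

Run:
```python
from h import *
st();snap("side","s7.png")
cv2.imwrite("pics/c7.png",cv2.resize(cv2.imread("pics/s7.png")[120:220,205:290],None,fx=6,fy=6,interpolation=cv2.INTER_CUBIC))
```

```text
t 28.65 p [583.7  86.  198. ] yaw 0.059 tilt [ 0.002 -0.   ] q [ 0.01  0.38  0.04  1.23 -0.    3.09] F [ 0.7 -0.8  7.3] M [-0.22 -0.06 -0.09] open 14.7 ff 71.6
```

View pics/c7.png

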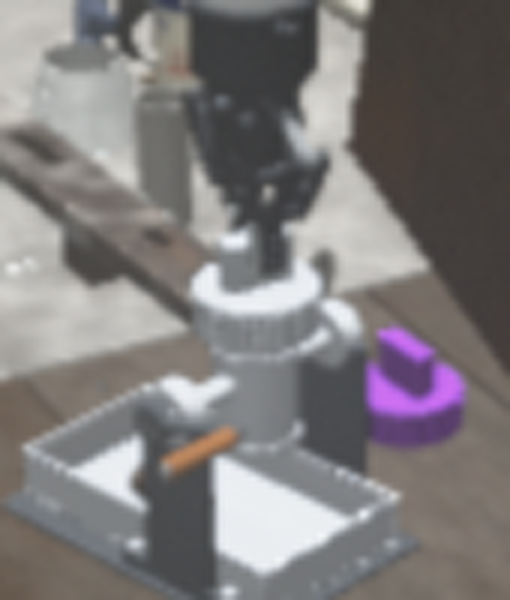

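The cap sits level at crop (258,300), at the same height as originally, and the crank handle is unmoved. I'll check the remaining axial play.

Request:
carry_out(increments=[{"dx": 0, "dy": 0, "dz": 1.2, "rx": 0, "ry": 0, "rz": 0}, {"dx": 0, "dy": 0, "dz": 1.2, "rx": 0, "ry": 0, "rz": 0}, {"dx": 0, "dy": 0, "dz": 0, "rx": 0, "ry": 0, "rz": 0}])

```text
time_s: 29.0
position: [0.5833, 0.0859, 0.1985]
ee_rot: [0.0, 1.0, 0.03, -0.0]
force: [5.6, -1.2, -12.8]
opening: 0.015
finger_force: 69.2
```

```bash
python3 -c "
from h import *
st()"
```

```text
t 29.0 p [583.3  85.9 198.5] yaw 0.061 tilt [-0.001 -0.   ] q [ 0.01  0.39  0.05  1.23 -0.    3.09] F [  5.6  -1.2 -12.8] M [-0.29 -1.39 -0.02] open 15.0 ff 69.2
```

Request:
carry_out(increments=[{"dx": 0, "dy": 0, "dz": -2, "rx": 0, "ry": 0, "rz": 0}, {"dx": 0, "dy": 0, "dz": 0, "rx": 0, "ry": 0, "rz": 0}, {"dx": 0, "dy": 0, "dz": 0, "rx": 0, "ry": 0, "rz": 0}, {"dx": 0, "dy": 0, "dz": 0, "rx": 0, "ry": 0, "rz": 0}], gripper=0.5)

```text
time_s: 29.4
position: [0.5832, 0.0861, 0.1976]
ee_rot: [-0.0, 1.0, 0.03, 0.0]
force: [0.4, -0.4, -0.2]
opening: 0.0428
finger_force: 0.0
```

Request:
carry_out(increments=[{"dx": 0, "dy": 0, "dz": 20, "rx": 0, "ry": 0, "rz": 0}, {"dx": 0, "dy": 0, "dz": 25, "rx": 0, "ry": 0, "rz": 0}, {"dx": 0, "dy": 0, "dz": 5, "rx": 0, "ry": 0, "rz": 0}, {"dx": 0, "dy": 0, "dz": 0, "rx": 0, "ry": 0, "rz": 0.149}, {"dx": 0, "dy": 0, "dz": 0, "rx": 0, "ry": 0, "rz": 0.149}, {"dx": 0, "dy": 0, "dz": 0, "rx": 0, "ry": 0, "rz": 0.149}, {"dx": 0, "dy": 0, "dz": 0, "rx": 0, "ry": 0, "rz": 0.149}, {"dx": 0, "dy": 0, "dz": 0, "rx": 0, "ry": 0, "rz": 0.149}, {"dx": 0, "dy": 0, "dz": 0, "rx": 0, "ry": 0, "rz": 0.149}, {"dx": 0, "dy": 0, "dz": 0, "rx": 0, "ry": 0, "rz": 0.149}, {"dx": 0, "dy": 0, "dz": 0, "rx": 0, "ry": 0, "rz": 0.149}, {"dx": 0, "dy": 0, "dz": 0, "rx": 0, "ry": 0, "rz": 0.149}, {"dx": 0, "dy": 0, "dz": 0, "rx": 0, "ry": 0, "rz": 0.149}, {"dx": 0, "dy": 0, "dz": 0, "rx": 0, "ry": 0, "rz": 0.149}, {"dx": 0, "dy": 0, "dz": 0, "rx": 0, "ry": 0, "rz": 0.149}, {"dx": 0, "dy": 0, "dz": 0, "rx": 0, "ry": 0, "rz": 0.149}, {"dx": 0, "dy": 0, "dz": 0, "rx": 0, "ry": 0, "rz": 0.149}, {"dx": 0, "dy": 0, "dz": 0, "rx": 0, "ry": 0, "rz": 0.149}, {"dx": 0, "dy": 0, "dz": 0, "rx": 0, "ry": 0, "rz": 0.149}, {"dx": 0, "dy": 0, "dz": 0, "rx": 0, "ry": 0, "rz": 0.149}])

```text
time_s: 31.4
position: [0.5831, 0.0861, 0.247]
ee_rot: [-0.0, 0.268, 0.964, -0.0]
force: [-0.7, 0.9, 0.2]
opening: 0.0425
finger_force: 0.0
```

```bash
python3 -c "
from h import *
st()
snap('side','s8.png')
im=cv2.imread('pics/s8.png'); a=cv2.imread('pics/s0.png')
import numpy as np
# bar outline angle: bright mask of bar region printed as grey rows, before and now
for n,i in(('before',a),('now',im)):
    print(n);print(cv2.cvtColor(i,6)[154:176,236:262])
"
```

```text
t 31.4 p [583.1  86.1 247. ] yaw 2.6 tilt [-0.  0.] q [0.01 0.37 0.16 1.36 0.   0.55] F [-0.7  0.9  0.2] M [-0.02 -0.05 -0.04] open 42.5 ff 0.0
before
[[109 163 184 185 185 187 190 195 198 200 200 197 195 195 198 203 204 201
  197 196 194 193 192 194 196 199]
 [108 161 181 182 181 182 186 192 200 200 198 195 193 196 196 195 196 199
  202 204 204 202 199 201 203 205]
 [111 157 173 175 178 182 188 195 200 202 202 202 212 224 222 214 200 200
  204 209 212 211 208 207 207 209]
 [132 164 175 178 183 186 188 195 204 211 217 225 230 234 233 230 213 199
  203 209 213 212 209 209 210 211]
 [137 166 180 187 191 194 195 203 217 226 231 234 234 234 214 188 172 189
  205 212 213 211 209 209 210 211]
 [122 145 181 197 198 205 217 226 231 234 234 232 213 184 154 133 143 183
  198 203 206 206 203 204 208 207]
 [114 121 143 176 190 203 224 232 234 231 210 185 154 130 122 121 139 184
  200 202 202 198 197 201 204 206]
 [117 115 116 135 153 163 177 193 191 180 154 133 125 120 119 120 139 184
  202 204 202 187 167 165 190 205]
 [121 119 114 116 131 139 138 145 140 132 125 121 119 119 118 120 140 188
  2
[... 3152 characters left out ...]
36 236 236
  235 233 222 193 155 152 165 157]
 [141 151 172 201 225 233 235 236 236 237 237 237 237 236 235 235 235 233
  227 201 178 165 177 214 223 212]
 [134 135 128 147 179 200 213 226 232 234 234 235 235 233 228 221 214 194
  182 151 133 137 166 221 235 234]
 [126 129 121 129 152 162 161 179 189 188 185 185 184 182 181 179 163 144
  141 128 118 121 135 175 222 235]
 [109 122 125 127 138 136 132 137 140 148 141 148 138 147 144 141 130 122
  128 124 116 118 128 140 175 225]
 [132 121 125 128 133 123 123 127 125 134 133 137 131 140 133 129 123 117
  125 124 116 125 159 151 145 191]
 [125 119 124 128 131 121 121 125 124 129 130 133 130 133 127 128 122 117
  124 123 123 160 208 191 151 151]]
```

Request:
carry_out(increments=[{"dx": 0, "dy": 0, "dz": 0, "rx": 0, "ry": 0, "rz": 0.149}, {"dx": 0, "dy": 0, "dz": 0, "rx": 0, "ry": 0, "rz": 0.149}, {"dx": 0, "dy": 0, "dz": 0, "rx": 0, "ry": 0, "rz": 0.149}, {"dx": 0, "dy": 0, "dz": 0, "rx": 0, "ry": 0, "rz": 0.149}, {"dx": 0, "dy": 0, "dz": -15, "rx": 0, "ry": 0, "rz": 0}, {"dx": 0, "dy": 0, "dz": -20, "rx": 0, "ry": 0, "rz": 0}, {"dx": 0, "dy": 0, "dz": -10, "rx": 0, "ry": 0, "rz": 0}, {"dx": 0, "dy": 0, "dz": -4, "rx": 0, "ry": 0, "rz": 0}, {"dx": 0, "dy": 0, "dz": 0, "rx": 0, "ry": 0, "rz": 0}])

```text
time_s: 32.35
position: [0.5831, 0.0861, 0.1982]
ee_rot: [-0.0, -0.024, 1.0, 0.0]
force: [0.0, 0.2, 0.3]
opening: 0.0428
finger_force: 0.0
```

Request:
carry_out(increments=[{"dx": 0, "dy": 0, "dz": 0, "rx": 0, "ry": 0, "rz": 0}, {"dx": 0, "dy": 0, "dz": 0, "rx": 0, "ry": 0, "rz": 0}, {"dx": 0, "dy": 0, "dz": 0, "rx": 0, "ry": 0, "rz": 0}, {"dx": 0, "dy": 0, "dz": 0, "rx": 0, "ry": 0, "rz": 0}, {"dx": 0, "dy": 0, "dz": 0, "rx": 0, "ry": 0, "rz": -0.04}, {"dx": 0, "dy": 0, "dz": 0, "rx": 0, "ry": 0, "rz": -0.04}, {"dx": 0, "dy": 0, "dz": 0, "rx": 0, "ry": 0, "rz": -0.04}], gripper=1, squeeze=70)

```text
time_s: 33.05
position: [0.5838, 0.0862, 0.1992]
ee_rot: [0.001, 0.037, 0.999, 0.0]
force: [0.4, 1.2, 5.0]
opening: 0.015
finger_force: 68.9
```

```bash
python3 -c "
from h import *
st()"
```

```text
t 33.05 p [583.8  86.2 199.2] yaw 3.069 tilt [0.002 0.   ] q [0.01 0.38 0.05 1.23 0.   0.08] F [0.4 1.2 5. ] M [ 0.17 -0.24  0.37] open 15.0 ff 68.9
```

Request:
carry_out(increments=[{"dx": 0, "dy": 0, "dz": 0, "rx": 0, "ry": 0, "rz": -0.04}, {"dx": 0, "dy": 0, "dz": 0, "rx": 0, "ry": 0, "rz": -0.04}, {"dx": 0, "dy": 0, "dz": 0, "rx": 0, "ry": 0, "rz": 0}])

```text
time_s: 33.35
position: [0.584, 0.0861, 0.1991]
ee_rot: [0.001, 0.076, 0.997, 0.0]
force: [2.5, 0.5, 5.4]
opening: 0.0148
finger_force: 68.8
```

```bash
python3 -c "
from h import *
st()"
```

```text
t 33.35 p [584.   86.1 199.1] yaw 2.989 tilt [0.002 0.   ] q [ 0.01  0.38  0.05  1.23 -0.    0.16] F [2.5 0.5 5.4] M [ 0.04 -0.51  0.01] open 14.8 ff 68.8
```

Request:
carry_out(increments=[{"dx": 0, "dy": 0, "dz": 0, "rx": 0, "ry": 0, "rz": -0.05}, {"dx": 0, "dy": 0, "dz": 0, "rx": 0, "ry": 0, "rz": -0.05}, {"dx": 0, "dy": 0, "dz": 0, "rx": 0, "ry": 0, "rz": -0.05}])

```text
time_s: 33.65
position: [0.5838, 0.0854, 0.1991]
ee_rot: [0.001, 0.15, 0.989, -0.001]
force: [-0.6, -6.6, 7.0]
opening: 0.0148
finger_force: 72.1
```

```bash
python3 -c "
from h import *
st()"
```

```text
t 33.65 p [583.8  85.4 199.1] yaw 2.839 tilt [ 0.002 -0.002] q [ 0.01  0.38  0.05  1.23 -0.    0.31] F [-0.6 -6.6  7. ] M [-1.41 -0.13  1.11] open 14.8 ff 72.1
```

Request:
carry_out(increments=[{"dx": 0, "dy": 0, "dz": 1, "rx": 0, "ry": 0, "rz": 0}, {"dx": 0, "dy": 0, "dz": 1, "rx": 0, "ry": 0, "rz": 0}, {"dx": 0, "dy": 0, "dz": 0, "rx": 0, "ry": 0, "rz": 0}])

```text
time_s: 33.95
position: [0.5835, 0.0852, 0.1993]
ee_rot: [-0.0, 0.15, 0.989, -0.001]
force: [6.2, -6.2, -15.2]
opening: 0.0149
finger_force: 69.4
```

```bash
python3 -c "
from h import *
st()"
```

```text
t 33.95 p [583.5  85.2 199.3] yaw 2.84 tilt [-0.001 -0.002] q [ 0.01  0.39  0.05  1.23 -0.    0.31] F [  6.2  -6.2 -15.2] M [-1.25 -1.64  0.09] open 14.9 ff 69.4
```

The cap is now tight: about 1.1 N m of torque and almost no axial play. I'll relieve the pull, release and retreat.

Request:
carry_out(increments=[{"dx": 0, "dy": 0, "dz": -1.5, "rx": 0, "ry": 0, "rz": 0}, {"dx": 0, "dy": 0, "dz": 0, "rx": 0, "ry": 0, "rz": 0}])

```text
time_s: 34.15
position: [0.5836, 0.0852, 0.1992]
ee_rot: [0.001, 0.15, 0.989, -0.001]
force: [1.3, -5.7, 2.1]
opening: 0.0147
finger_force: 71.7
```

Request:
carry_out(increments=[{"dx": 0, "dy": 0, "dz": 0, "rx": 0, "ry": 0, "rz": 0}, {"dx": 0, "dy": 0, "dz": 0, "rx": 0, "ry": 0, "rz": 0}, {"dx": 0, "dy": 0, "dz": 0, "rx": 0, "ry": 0, "rz": 0}, {"dx": 0, "dy": 0, "dz": 20, "rx": 0, "ry": 0, "rz": 0}, {"dx": 0, "dy": 0, "dz": 30, "rx": 0, "ry": 0, "rz": 0}, {"dx": 0, "dy": 0, "dz": 30, "rx": 0, "ry": 0, "rz": 0}, {"dx": -5, "dy": -40, "dz": 0, "rx": 0, "ry": 0, "rz": 0}, {"dx": -5, "dy": -40, "dz": 0, "rx": 0, "ry": 0, "rz": 0}, {"dx": -5, "dy": -40, "dz": 0, "rx": 0, "ry": 0, "rz": 0}, {"dx": -5, "dy": -40, "dz": 0, "rx": 0, "ry": 0, "rz": 0}, {"dx": -5, "dy": -40, "dz": 0, "rx": 0, "ry": 0, "rz": 0}, {"dx": -5, "dy": -40, "dz": 0, "rx": 0, "ry": 0, "rz": 0}, {"dx": 0, "dy": 0, "dz": 0, "rx": 0, "ry": 0, "rz": 0}], gripper=0.5)

```text
time_s: 35.45
position: [0.5526, -0.1578, 0.2785]
ee_rot: [-0.0, 0.152, 0.988, -0.0]
force: [0.3, 0.6, -0.8]
opening: 0.0426
finger_force: 0.0
```

Run:
```python
from h import *
st()
a=cv2.imread("pics/s6.png");b=snap("side","s9.png");snap("top","t9.png")
find("top","cap_grip");find("side","cap_grip");find("side","crank_handle")
i0=cv2.imread("pics/s0.png");i9=cv2.imread("pics/s9.png")
d=cv2.absdiff(i0,i9)[150:225,205:290].max(2)
n,_,s,c=cv2.connectedComponentsWithStats((d>40).astype(np.uint8))
print([(int(x[4]),(y+[205,150]).round().tolist()) for x,y in zip(s[1:],c[1:]) if x[4]>4])
```

```text
t 35.45 p [ 552.6 -157.8  278.5] yaw 2.836 tilt [-0.    -0.001] q [-0.42  0.34  0.2   1.42 -0.   -0.11] F [ 0.3  0.6 -0.8] M [0.08 0.03 0.02] open 42.6 ff 0.0
top cap_grip 0.68 [741. 187.  26.] [183. 149.]
side cap_grip 0.75 [573.  69. 190.] [247. 170.]
side cap_grip 0.6 [741. 169.  32.] [274. 186.]
side crank_handle 0.88 [557.  62. 132.] [244. 186.]
[(30, [281.0, 152.0]), (117, [274.0, 166.0]), (310, [208.0, 187.0]), (9, [251.0, 159.0]), (17, [252.0, 165.0]), (16, [228.0, 200.0])]
```

```bash
python3 -c "
from bench import *
print(sign_off())"
```

```text
the job is handed in; nothing more can be done
None
```

I handed the job in at about 35.5 s: all three nuts are in the tray, the barrel is upright against its stop, and the cap is screwed on tight at its home height, though its bar ended about 0.6 rad clockwise past the stand's x because it only tightened there.

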